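Sort the stray tools into their lot trays

ROBOT

A 7-joint arm with a two-finger parallel gripper is mounted at the origin on the work surface. World frame = base frame: x ahead of the robot, y to its left, z up, the work surface at z = 0. Lengths are in m, angles in rad, forces in N, time in s.
With the tool pointing down it reaches from about 0.4 to 0.85 m from the base axis. Payload 4.4 kg.
Tool frame: the origin (TCP) lies midway between the tips of the shut fingers; the grasp point (between the pads) lies 19 mm behind it; z points along the fingers, y is the direction in which the jaws open and shut (so a half turn about z gives the same grasp; the last joint's range is limited). The gripper opens to 94 mm and grips with 3 to 60 N. Pads are 16 mm wide; open, the fingers measure 119 mm over their backs; the gripper's body (75 mm by 177 mm) begins 78 mm behind the grasp point.
Start: joints at [-0.066, 0.628, 0.038, 1.517, -0.027, 0.996, -0.02], TCP at [0.65, 0, 0.205] pointing down, gripper open.
Joint ranges: [-3.06, 3.06], [-0.37, 2.12], [-1.25, 1.32], [0.18, 2.47], [-1.1, 4.24], [0.23, 1.98], [-2.94, 2.94]. Speed limits (rad/s): [2.57, 2.57, 3.14, 3.14, 3.14, 3.14, 3.14].

INTERFACE

Orientations are given as a unit quaternion [x, y, z, w].
In Python, from plant import monitor, imaging, ticket gives the robot as it stands.
- The arm moves only by the tool play_rows, never from a script. Its argument "series" is a list of rows, each a list of 7 numbers: the turn, a rotation vector about the world's x, y, z in degrees, then the shift along the world's x, y, z in m, then the opening in per cent of the stroke, from 0 (shut) to 100 (fully open). A call has exactly 5 rows; each row shifts and turns the pose as measured when the row begins; what a row does not reach is not made up. A row lasts 1/12 s, in which the tool goes at most 41.7 mm and 7.16 degrees, less where a joint would pass 70% of its speed; a pose out of reach is approached as far as the arm can. A call is refused whole if a number of a shift passes 0.0417 or a number of a turn 7.16, either way. A call with a gripper value outside its range is refused whole. The fingers move at their own pace and stop on an object; "newtons" is the grip in N (left out, the last holds). Time passes only in rows, so rows that do not move let the fingers close, or fill a call up. It gives the time, the measured TCP pose, the force and the opening at its end, in the units of the state.
- monitor.get_state(): the state, without advancing time (a new reading comes with each control period).
- imaging.grab_frame(name): name is "scene" or "side" or "wrist"; returns a dict with "frame" (400x640x3 uint8, red, green, blue), "depth" (400x640 float32, m along the optical axis (not along the pixel's ray), 0 where there is no reading), "fov_y" (degrees; the focal length in pixels is half the picture's height over the tangent of half this angle, whatever the lens; pixels are square), "cx", "cy" (the principal point, pixels), "D" ([k1, k2, p1, p2, k3] as OpenCV has them; the pictures are not rectified), "T" (4x4, takes a point from camera to world coordinates). Camera axes: x right, y down, z forward; pixel columns grow to the right and rows downward; lengths in m; the calibration is good to about 2 mm. A picture is of the moment at which its call begins.
- ticket.finish_job(): hands the job in, once; it reports no verdict.
The state is a dict: "time_s": time; "joint_positions": joint angles; "qd": joint speeds; "tau": joint torques, N m; "eef_pos": TCP position; "tool_rot": TCP orientation; "contact_force": force on the tool from outside, world axes, zero at the start; "torque": the same for the moment, N m; "opening": finger opening in m.
Only numpy, scipy, OpenCV 4.12 (cv2) and the standard library are available. Lean on these libraries where they do the work, as an engineer would, in place of code of your own. Each camera call takes 0.05 s, during which the arm holds its last target.

TASK

Four hand tools have strayed from the lot trays on this sale table. Put each one back into the tray that holds tools of its kind: set it down, do not drop it in, so that it lies flat on the tray floor in the empty side, lengthwise alongside the others and wholly inside. Leave the socket and the brass pipe fitting standing about where they are.

Things in the scene. Friction and masses are not known exactly. Their poses are not given: they have to be found in the camera images.
- screwdriver: The stray screwdriver: black six-sided handle, 22 across the flats and 25 across the corners, and a thin 6 mm steel shank with a flat tip; 150 long in all. Sizes in mm. Origin on its axis at mid length (11 above what it lies on); x points to the tip. The handle runs from x = -73 to +7; balances at about x = -30: grip across the handle at about x = -25.
- wrench: The stray combination wrench: bright steel, 8 thick, 155 long, with a ring end (25 across) and an open-jaw end (28 across). Sizes in mm. Origin at mid length and mid thickness (4 above what it lies on); x points to the open jaw. The straight shank between, x = -50 to +40, is 13 wide; it balances near the origin and can be gripped there.
- pliers: The stray pliers: dark steel jaws, two spread black handles (48 across), 155 long and 12 thick, closed and rigid. Sizes in mm. Origin at mid length and mid thickness (6 above what it lies on); x points to the jaws. The solid flat-sided joint block, 28 wide, runs from x = +9 to +41: grip there, at about x = +22, across it; it balances at about x = +10.
- scraper: The stray scraper (putty knife): dark wooden handle 21 wide and 16 thick, thin steel blade widening to 42 at its edge; 160 long. Sizes in mm. Origin at mid length and mid thickness (8 above what it lies on); x points to the blade. The handle runs from x = -80 to +8; it balances at about x = -22, so grip the handle there, across it.
- tray_screwdrivers: White open tray, fixed, 191 long (its x) x 148 wide (its y), walls 3 thick and 36 high, floor 3 thick. Sizes in mm. Origin on the table under its centre. The side y = +13 to +71 is filled with its fixed stock, up to 43 high; the side y = -71 to +13 (centre line y = -29), over the whole inner length of 185, is empty for the stray tool. Stock: three screwdrivers with wooden, amber and grey handles.
- tray_wrenches: White open tray, fixed, 191 long (its x) x 148 wide (its y), walls 3 thick and 36 high, floor 3 thick. Sizes in mm. Origin on the table under its centre. The side y = +13 to +71 is filled with its fixed stock, up to 43 high; the side y = -71 to +13 (centre line y = -29), over the whole inner length of 185, is empty for the stray tool. Stock: three combination wrenches.
- tray_pliers: White open tray, fixed, 191 long (its x) x 148 wide (its y), walls 3 thick and 36 high, floor 3 thick. Sizes in mm. Origin on the table under its centre. The side y = +13 to +71 is filled with its fixed stock, up to 43 high; the side y = -71 to +13 (centre line y = -29), over the whole inner length of 185, is empty for the stray tool. Stock: two pliers, one on the other, blue and grey handles.
- tray_scrapers: White open tray, fixed, 191 long (its x) x 148 wide (its y), walls 3 thick and 36 high, floor 3 thick. Sizes in mm. Origin on the table under its centre. The side y = +13 to +71 is filled with its fixed stock, up to 43 high; the side y = -71 to +13 (centre line y = -29), over the whole inner length of 185, is empty for the stray tool. Stock: two scrapers, one on the other, black and pale handles.
- deep_socket: Steel socket standing upright, 24 across, 40 high; loose bystander. Sizes in mm. Origin under its centre.
- brass_fitting: Brass pipe fitting standing upright, 25 across at its six-sided collar, 36 high; loose bystander. Sizes in mm. Origin under its centre.
Mind the look-alikes: they are no part of the job. Leave any pink look-alike of the wrench alone.

How it is judged:
By the outcome, as a careful person would: the job done as asked, in the order asked, and still so for the second after the job is handed in, with the robot touching nothing.
It also fails if it takes over 112 s, if anything falls off the work surface, if the arm or the gripper's body presses on something with over 40 N, if the wrist force passes 120 N, or if a joint passes its speed limit or range.

## Working session

There is one attempt and no reset: what is moved stays moved. The work goes in short steps, Python scripts to look and compute and a tool call to move; the robot and the scene stay as the last step left them, time stands still between calls to the robot, and variables do not carry over. Pictures are saved under pics/ and viewed, and the job is handed in when it is done.

Besides the shell and the picture viewer there is one more tool, called after ">>>" by a JSON object that holds its "name" and its "arguments", one argument or row to a line. play_rows: Moves the arm, as the interface text tells. Its arguments: {"type":"object","properties":{"series":{"type":"array"},"newtons":{"type":"number"}},"required":["series"]}

```bash
mkdir -p pics; ls; cat > h.py <<'E'
import numpy as np,cv2
from plant import monitor,imaging,ticket
def grab(n,save=None):
    d=imaging.grab_frame(n)
    if save: cv2.imwrite('pics/'+save,d['frame'][:,:,::-1]); np.savez('pics/'+save[:-4]+'.npz',**d)
    return d
def load(s): return dict(np.load('pics/'+s+'.npz'))
def K(d):
    f=200/np.tan(np.radians(float(d['fov_y']))/2)
    return np.array([[f,0,float(d['cx'])],[0,f,float(d['cy'])],[0,0,1]])
def onplane(d,uv,z):
    p=cv2.undistortPoints(np.array(uv,float).reshape(-1,1,2),K(d),np.array(d['D'],float)).reshape(-1,2)
    T=np.array(d['T']);r=np.c_[p,np.ones(len(p))]@T[:3,:3].T
    s=(z-T[2,3])/r[:,2]
    return T[:3,3]+r*s[:,None]
def proj(d,X):
    Ti=np.linalg.inv(np.array(d['T']))
    return cv2.projectPoints(np.array(X,float).reshape(-1,1,3),cv2.Rodrigues(Ti[:3,:3])[0],Ti[:3,3],K(d),np.array(d['D'],float))[0].reshape(-1,2)
def cloud(d):
    v,u=np.mgrid[0:400,0:640]
    p=cv2.undistortPoints(np.c_[u.ravel(),v.ravel()].astype(float).reshape(-1,1,2),K(d),np.array(d['D'],float)).reshape(-1,2)
    z=np.array(d['depth']).ravel();T=np.array(d['T'])
    X=np.c_[p*z[:,None],z]@T[:3,:3].T+T[:3,3]
    X[z==0]=np.nan
    return X.reshape(400,640,3)
E
python3 - <<'E'
from h import *
print(monitor.get_state())
for n in ['scene','side','wrist']:
    d=grab(n,n+'0.png'); print(n,d['fov_y'],d['cx'],d['cy'],d['D'],np.round(d['T'],3).tolist())
E
```

```text
pics
{'time_s': 0.0, 'joint_positions': array([-0.06578433,  0.62930933,  0.03842732,  1.51833727, -0.02700518,
        0.99632119, -0.02003802]), 'qd': array([ 0.00162567, -0.00101238, -0.00160215, -0.00152647, -0.00046059,
       -0.00037593,  0.00191274]), 'tau': array([ 1.05774864e-04, -5.49729431e+01,  1.14371493e+00, -1.86633307e+01,
       -5.21096285e-02,  2.37884105e-02,  1.36332897e-04]), 'eef_pos': array([6.49339422e-01, 2.95235310e-05, 2.04587548e-01]), 'tool_rot': array([ 7.07122023e-01,  7.07090929e-01, -6.60059482e-04, -6.53545939e-04]), 'contact_force': array([-0.27719192, -0.52431036, -0.28804388]), 'torque': array([-0.00662169,  0.01721228, -0.00046708]), 'opening': 0.09354469844421293}
scene 46.2069982090997 320.96358754695126 203.59121473551582 [0.02886744 0.         0.         0.         0.        ] [[-0.649, 0.574, -0.5, 0.967], [0.761, 0.474, -0.443, 0.45], [-0.017, -0.668, -0.744, 0.834], [0.0, 0.0, 0.0, 1.0]]
side 48.65935441835924 319.54435555668005 197.21940436898564 [-0.05469013  0.          0.          0.          0.        ] [[0.975, -0.101, 0.2, 0.251], [-0.223, -0.516, 0.827, -0.815], [0.019, -0.85, -0.526, 0.586], [0.0, 0.0, 0.0, 1.0]]
wrist 62.013793862990624 316.7866678439927 200.2327745306271 [-0.06318105  0.          0.          0.          0.        ] [[1.0, 0.001, 0.001, 0.65], [0.001, -0.965, -0.26, 0.075], [0.0, 0.26, -0.965, 0.384], [0.0, 0.0, 0.0, 1.0]]
```

View pics/scene0.png

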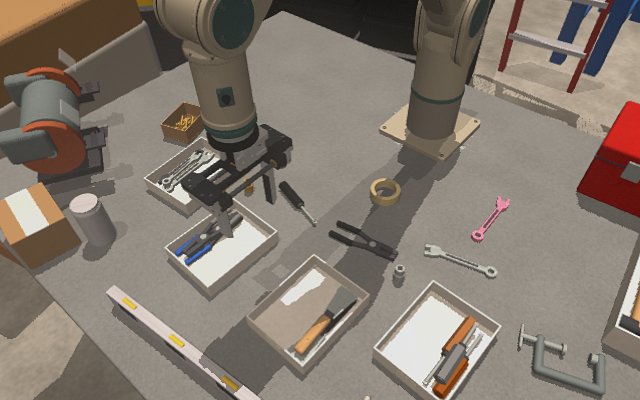

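View pics/side0.png

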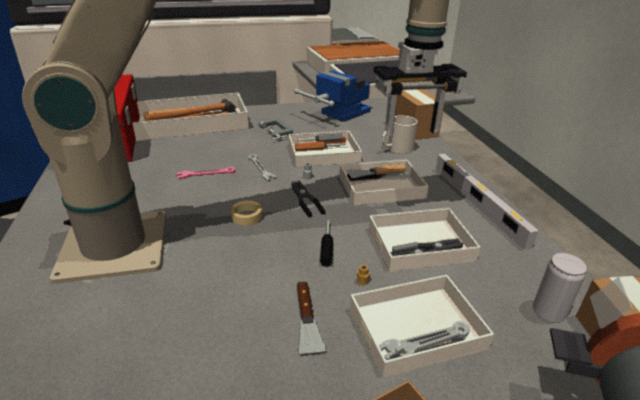

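View pics/wrist0.png

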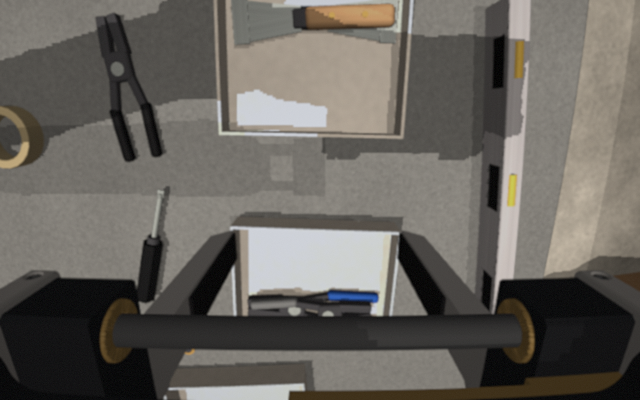

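```bash
python3 - <<'E'
import cv2
a=cv2.imread('pics/side0.png')
cv2.imwrite('pics/c1.png',cv2.resize(a[200:380,270:500],None,fx=3.4,fy=3.3,interpolation=cv2.INTER_CUBIC)[:600,:800])
cv2.imwrite('pics/c2.png',cv2.resize(a[100:220,230:440],None,fx=3.8,fy=3.8,interpolation=cv2.INTER_CUBIC))
a=cv2.imread('pics/scene0.png')
cv2.imwrite('pics/c3.png',cv2.resize(a[180:400,320:520],None,fx=2.7,fy=2.7,interpolation=cv2.INTER_CUBIC))
E
```

```text
(no output)
```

View pics/c1.png

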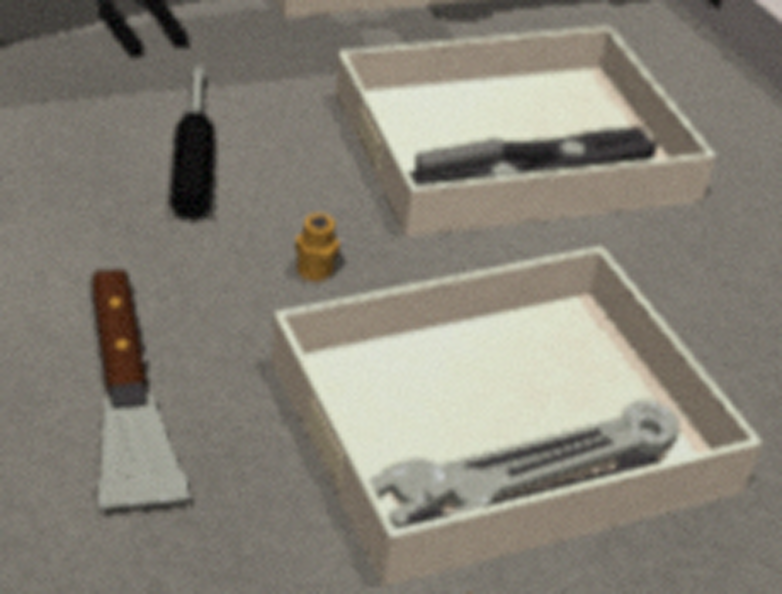

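View pics/c2.png

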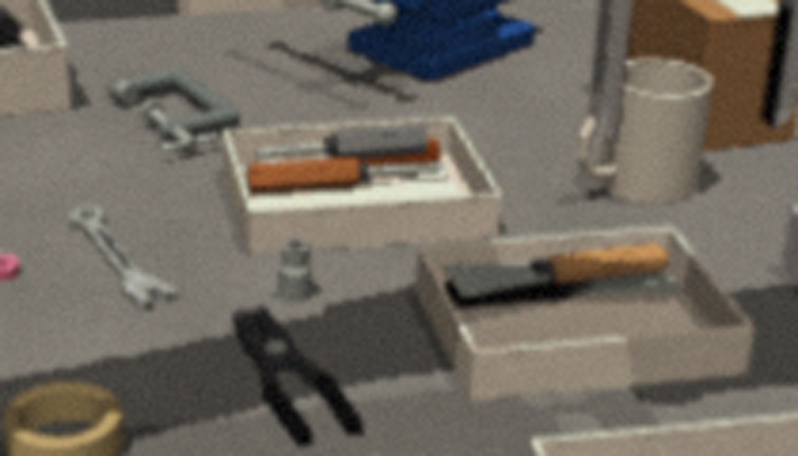

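View pics/c3.png

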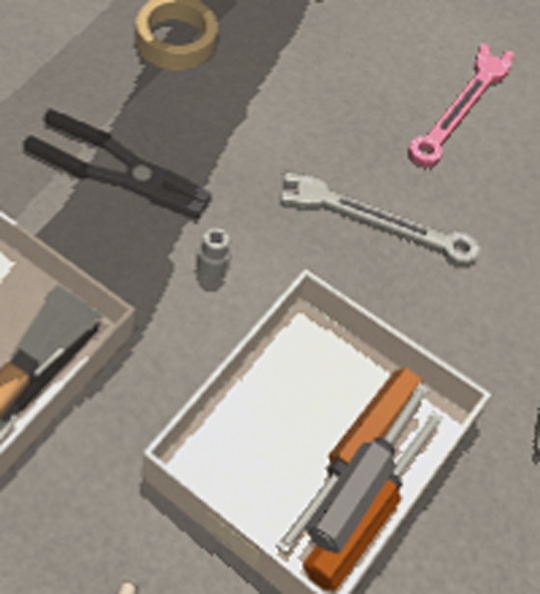

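```bash
cat >> h.py <<'E'
def ortho(d,x0,x1,y0,y1,z,s,save):
    # image: right = -y... rows: x decreasing downward, cols: y decreasing rightwards
    W=int((y1-y0)*s);H=int((x1-x0)*s)
    j,i=np.meshgrid(np.arange(W),np.arange(H))
    X=np.stack([x1-i/s,y1-j/s,np.full(i.shape,z)],-1).reshape(-1,3)
    m=proj(d,X).astype(np.float32).reshape(H,W,2)
    o=cv2.remap(np.array(d['frame']),m[...,0],m[...,1],cv2.INTER_LINEAR)
    o=np.ascontiguousarray(o[:,:,::-1])
    for k in np.arange(np.ceil(y0*20)/20,y1,.05):
        c=int((y1-k)*s);cv2.line(o,(c,0),(c,H),(0,255,255) if abs(k)>1e-6 else (0,0,255),1);cv2.putText(o,'%.2f'%k,(c+2,10),0,.35,(0,0,255),1)
    for k in np.arange(np.ceil(x0*20)/20,x1,.05):
        r=int((x1-k)*s);cv2.line(o,(0,r),(W,r),(0,255,255),1);cv2.putText(o,'%.2f'%k,(2,r-2),0,.35,(0,0,255),1)
    cv2.imwrite('pics/'+save,o)
E
python3 - <<'E'
from h import *
s=load('side0');c=load('scene0')
ortho(s,.35,.85,-.5,.4,.036,880,'o1.png')
ortho(c,.35,.85,-.5,.4,.036,880,'o2.png')
ortho(s,.35,.65,-.5,.0,.008,1500,'o3.png')
ortho(c,.3,.65,-.2,.3,.006,1500,'o4.png')
E
```

```text
(no output)
```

View pics/o1.png

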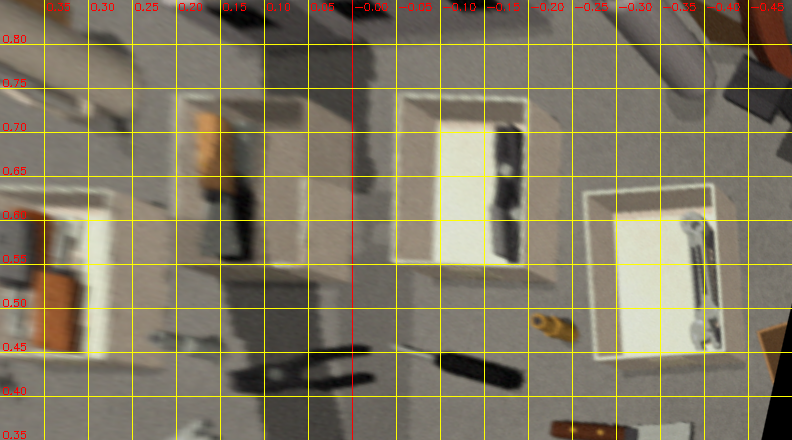

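View pics/o2.png

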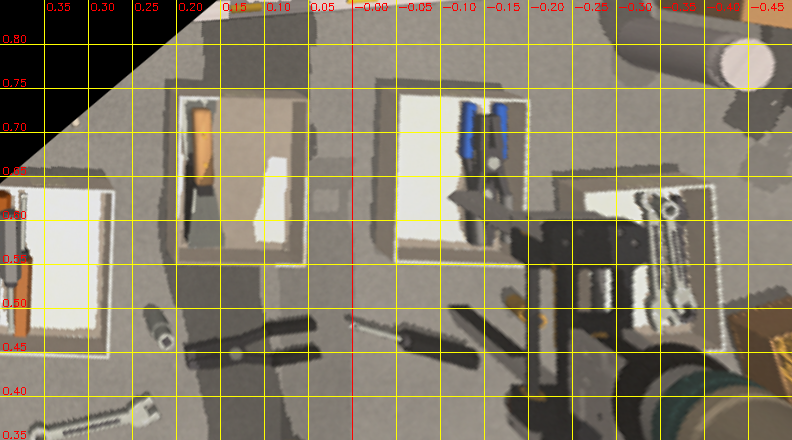

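View pics/o3.png

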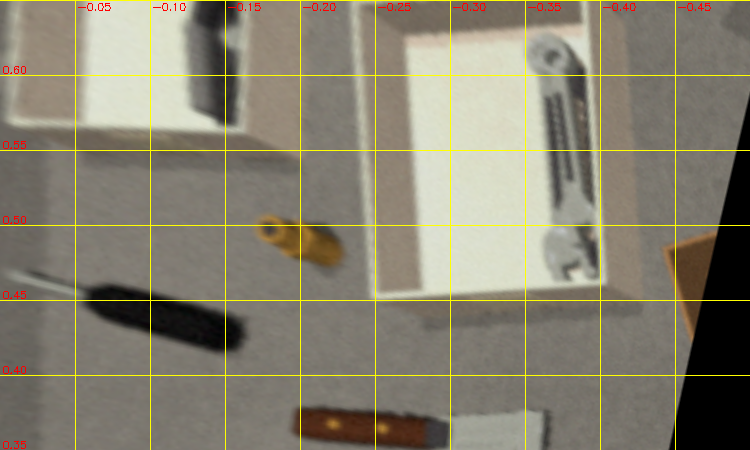

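View pics/o4.png

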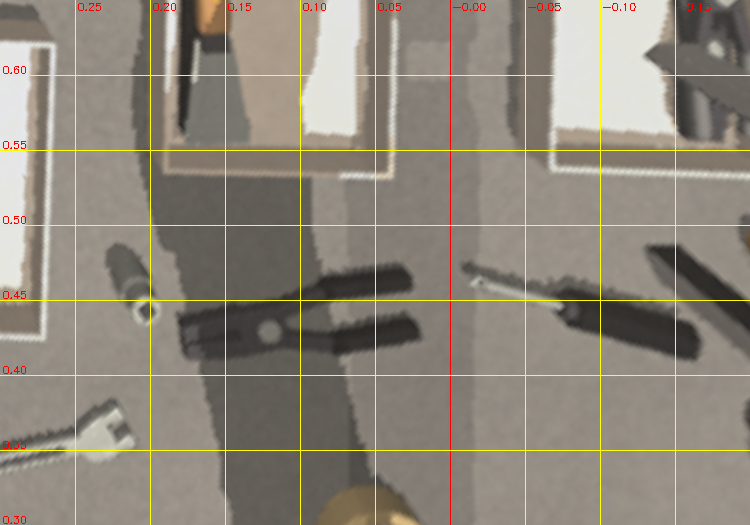

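```bash
python3 - <<'E'
from h import *
s=load('side0');c=load('scene0')
ortho(c,.36,.52,-0.0,.2,.012,3900,'p1.png')
ortho(s,.36,.52,-0.0,.2,.012,3900,'p2.png')
ortho(c,.28,.43,.18,.4,.008,3600,'p3.png')
ortho(c,.38,.50,-.18,.02,.011,3900,'p4.png')
ortho(s,.38,.50,-.18,.02,.011,3900,'p5.png')
ortho(s,.33,.42,-.37,-.17,.016,3900,'p6.png')
a=[cv2.imread('pics/p%d.png'%i) for i in (4,5)]
cv2.imwrite('pics/p45.png',cv2.resize(np.vstack(a),None,fx=.6,fy=.6))
a=[cv2.imread('pics/p%d.png'%i) for i in (1,2)]
cv2.imwrite('pics/p12.png',cv2.resize(np.vstack(a),None,fx=.48,fy=.48))
E
```

```text
(no output)
```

View pics/p12.png

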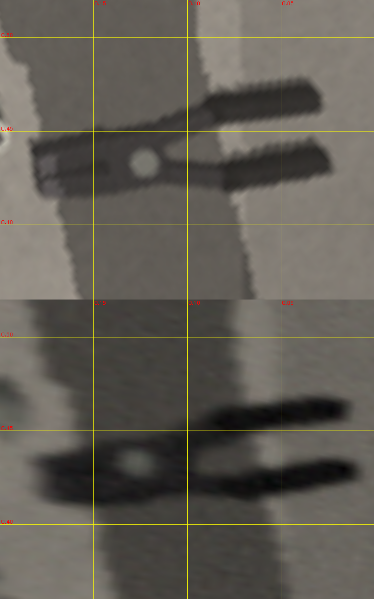

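View pics/p3.png

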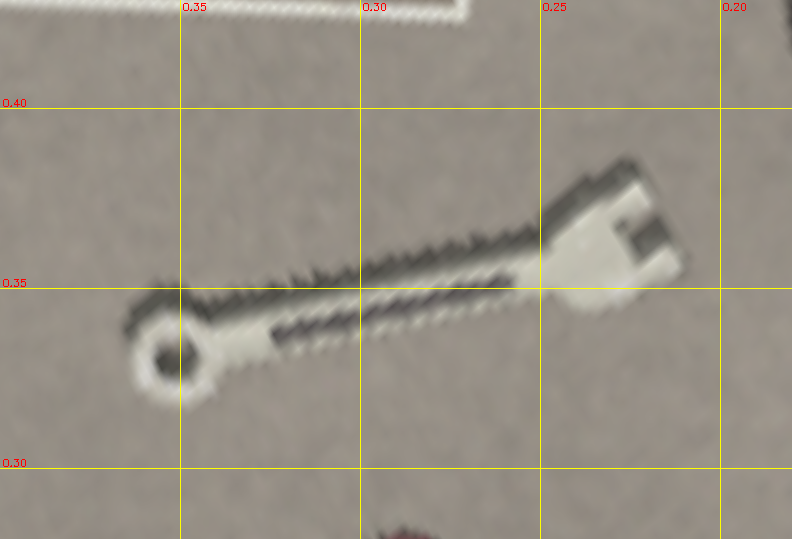

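View pics/p45.png

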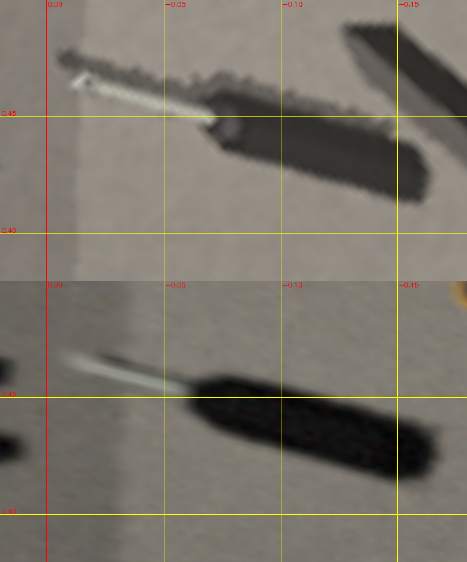

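View pics/p6.png

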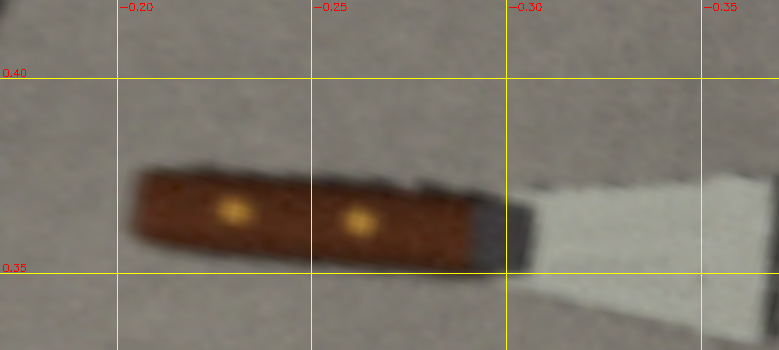

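Candidates:
- **Wrench:** grey at scene (460,260). The pink one at (490,217) is the decoy. The other three wrenches lie in a tray.
- **Pliers:** black at (365,240). The blue and grey-handled pair at (215,240) is stock.
- **Screwdriver:** black at (297,203). The ones at (455,355) are stock.
- **Scraper:** red-brown handle, side view (307,315). The orange and black-handled ones at (325,325) are stock.

The crops confirm these choices. I'll start with the pliers.

>>> {"name": "play_rows", "arguments": {
  "series": [
    [0, 0, 1.5, -0.036, 0.0205, 0, 100],
    [0, 0, 1.5, -0.036, 0.0205, 0, 100],
    [0, 0, 1.5, -0.036, 0.0205, 0, 100],
    [0, 0, 1.5, -0.036, 0.0205, 0, 100],
    [0, 0, 1.5, -0.036, 0.0205, 0, 100]
  ],
  "newtons": 35
}}

```text
time_s: 0.57
eef_pos: [0.4712, 0.0967, 0.2014]
tool_rot: [0.662, 0.75, -0.001, 0.003]
contact_force: [0.4, 0.1, 0.9]
opening: 0.0938
```

```bash
cat >> h.py <<'E'
from scipy.spatial.transform import Rotation as R
def st():
    s=monitor.get_state();r=R.from_quat(s['tool_rot']).as_matrix()
    print('t%.2f'%s['time_s'],'pos',np.round(s['eef_pos'],4),'phi %.2f'%np.degrees(np.arctan2(r[1,1],r[0,1])),'z',np.round(r[:,2],3),'F',np.round(s['contact_force'],1),'open %.4f'%s['opening'],'q',np.round(s['joint_positions'],2))
E
python3 - <<'E'
from h import *
st();d=grab('scene','scene1.png');d=grab('wrist','wrist1.png')
ortho(d,.36,.52,0.0,.2,.012,3900,'w1.png')
E
```

```text
t0.57 pos [0.4712 0.0967 0.2014] phi 7.11 z [ 0.003 -0.004 -1.   ] F [0.4 0.1 0.9] open 0.0938 q [-0.26  0.39 -0.    1.98  0.01  0.76 -0.15]
```

View pics/w1.png

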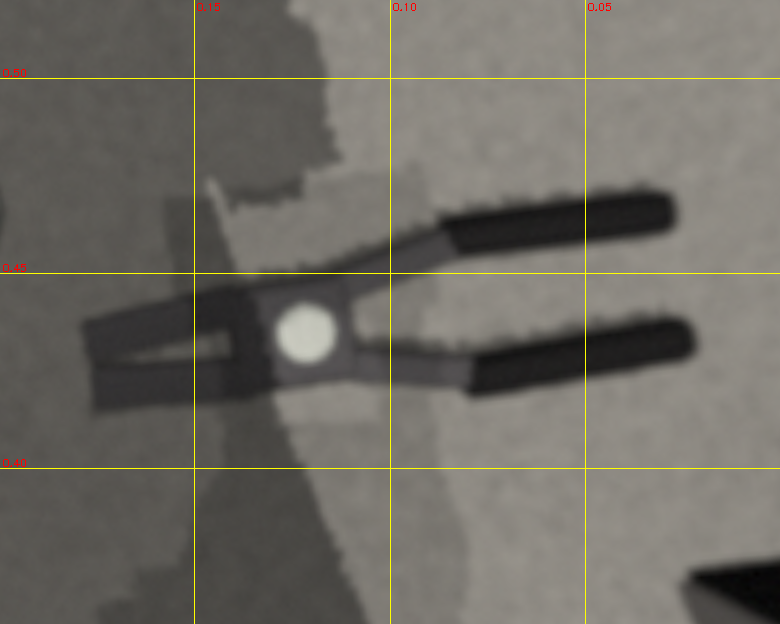

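View pics/wrist1.png

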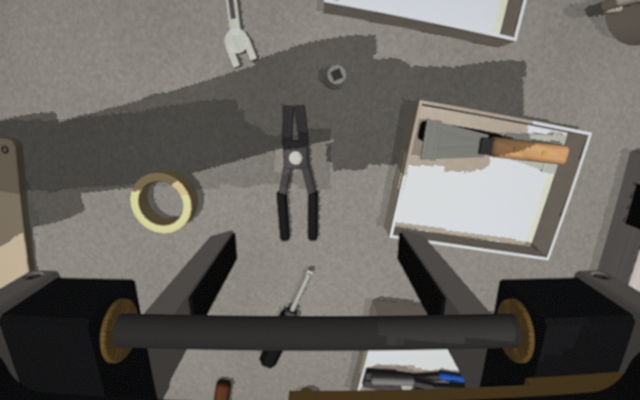

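>>> {"name": "play_rows", "arguments": {
  "series": [
    [0, 0, 0.3, -0.009, 0.007, -0.036, 100],
    [0, 0, 0.3, -0.009, 0.007, -0.036, 100],
    [0, 0, 0.2, -0.009, 0.006, -0.036, 100],
    [0, 0, 0, -0.009, 0.005, -0.036, 100],
    [0, 0, 0, 0, 0, -0.02, 100]
  ]
}}

```text
time_s: 1.08
eef_pos: [0.4371, 0.1273, 0.0388]
tool_rot: [0.654, 0.757, 0.007, 0.006]
contact_force: [-0.2, 0.2, 0.0]
opening: 0.0938
```

```bash
python3 -c "
from h import *
st()"
```

```text
t1.08 pos [0.4371 0.1273 0.0388] phi 8.37 z [ 0.019  0.003 -1.   ] F [-0.2  0.2  0. ] open 0.0938 q [-0.35  0.65 -0.    2.2   0.02  0.27 -0.22]
```

>>> {"name": "play_rows", "arguments": {
  "series": [
    [0, 0.5, 0, -0.002, -0.003, -0.014, 100],
    [0, 0.5, 0, -0.001, -0.001, -0.014, 100],
    [0, 0.3, 0, 0, 0, -0.006, 100],
    [0, 0, 0, 0, 0, -0.002, 100],
    [0, 0, 0, 0, 0, 0, 100]
  ]
}}

```text
time_s: 1.5
eef_pos: [0.4328, 0.1225, 0.0005]
tool_rot: [0.654, 0.757, -0.004, -0.004]
contact_force: [-6.6, 0.6, 26.9]
opening: 0.0938
```

```bash
python3 -c "
from h import *
st()"
```

```text
t1.50 pos [0.4328 0.1225 0.0005] phi 8.39 z [-0.012 -0.002 -1.   ] F [-6.6  0.6 26.9] open 0.0938 q [-0.25  0.74 -0.13  2.2   0.37  0.24 -0.56]
```

>>> {"name": "play_rows", "arguments": {
  "series": [
    [0, -0.4, 0, 0.001, 0.001, 0.003, 100],
    [0, 0, 0, 0, 0, 0, 20],
    [0, 0, 0, 0, 0, 0, 0],
    [0, 0, 0, 0, 0, 0, 0],
    [0, 0, 0, 0, 0, 0, 0]
  ]
}}

```text
time_s: 1.92
eef_pos: [0.4369, 0.1226, 0.0029]
tool_rot: [0.655, 0.756, -0.001, -0.001]
contact_force: [-1.1, 0.0, -0.0]
opening: 0.0706
```

>>> {"name": "play_rows", "arguments": {
  "series": [
    [0, 0, 0, 0, 0, 0, 0],
    [0, 0, 0, 0, 0, 0, 0],
    [0, 0, 0, 0, 0, 0, 0],
    [0, 0, 0, 0, 0, 0, 0],
    [0, 0, 0, 0, 0, 0, 0]
  ]
}}

```text
time_s: 2.33
eef_pos: [0.4371, 0.1224, 0.0023]
tool_rot: [0.655, 0.756, -0.002, -0.001]
contact_force: [-0.5, 0.8, -0.1]
opening: 0.0378
```

```bash
python3 -c "
from h import *
st()"
```

```text
t2.33 pos [0.4371 0.1224 0.0023] phi 8.21 z [-0.003 -0.002 -1.   ] F [-0.5  0.8 -0.1] open 0.0378 q [-0.25  0.73 -0.13  2.19  0.37  0.24 -0.56]
```

Fingers move ~0.08 m/s; keep closing.

>>> {"name": "play_rows", "arguments": {
  "series": [
    [0, 0, 0, 0, 0, 0, 0],
    [0, 0, 0, 0, 0, 0, 0],
    [0, 0, 0, 0, 0, 0, 0],
    [0, 0, 0, 0, 0, 0, 0],
    [0, 0, 0, 0, 0, 0, 0]
  ]
}}

```text
time_s: 2.75
eef_pos: [0.4367, 0.1222, 0.0023]
tool_rot: [0.655, 0.756, -0.002, -0.001]
contact_force: [0.2, 0.6, -0.9]
opening: 0.0278
```

>>> {"name": "play_rows", "arguments": {
  "series": [
    [0, 0, 0, 0, 0, 0.01, 0],
    [0, 0, 0, 0, 0, 0.02, 0],
    [0, 0, 0, 0, 0, 0.03, 0],
    [0, 0, 0, 0, 0, 0.03, 0],
    [0, 0, 0, 0, 0, 0.01, 0]
  ]
}}

```text
time_s: 3.17
eef_pos: [0.4329, 0.1215, 0.1025]
tool_rot: [0.654, 0.756, -0.006, -0.003]
contact_force: [1.5, 0.3, -1.4]
opening: 0.0274
```

```bash
python3 -c "
from h import *
st();grab('scene','scene2.png');grab('side','side2.png')"
```

```text
t3.17 pos [0.4329 0.1215 0.1025] phi 8.31 z [-0.013 -0.006 -1.   ] F [ 1.5  0.3 -1.4] open 0.0274 q [-0.14  0.54 -0.27  2.14  0.29  0.51 -0.49]
```

View pics/scene2.png

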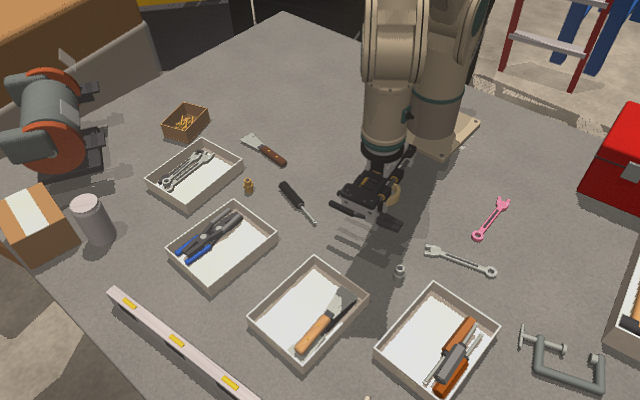

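View pics/side2.png

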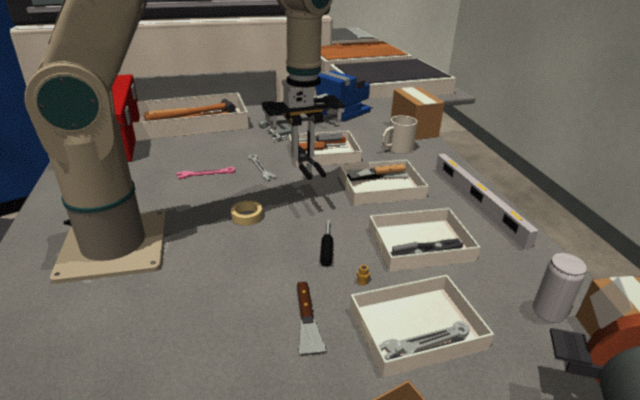

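Pliers are held. All the trays are clear in this scene view, so I'll refine the tray and scraper poses.

```bash
python3 - <<'E'
from h import *
c=load('scene2');s=load('side2')
ortho(c,.43,.76,-.45,.45,.036,880,'q1.png')
ortho(s,.43,.76,-.45,.45,.036,880,'q2.png')
ortho(c,.33,.42,-.37,-.17,.016,3900,'q3.png')
E
python3 -c "
import cv2,numpy as np
cv2.imwrite('pics/q12.png',np.vstack([cv2.imread('pics/q%d.png'%i) for i in (1,2)]))"
```

```text
(no output)
```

View pics/q12.png

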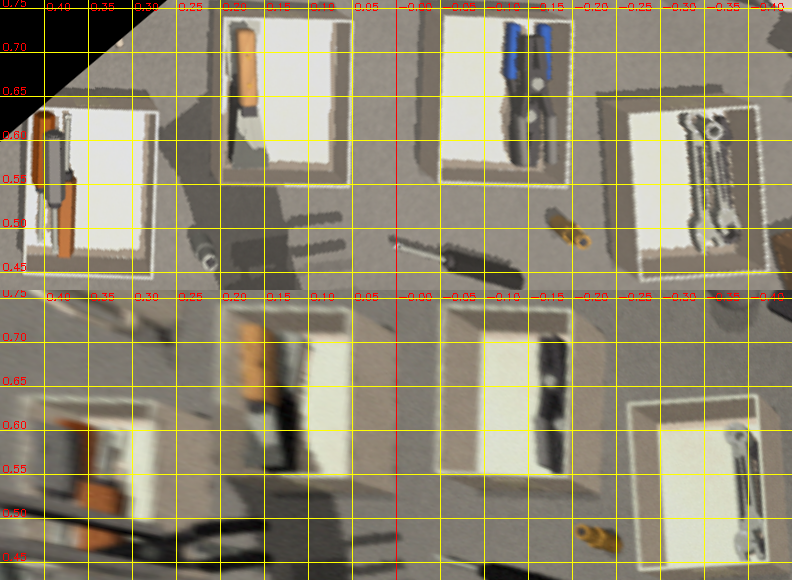

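View pics/q3.png

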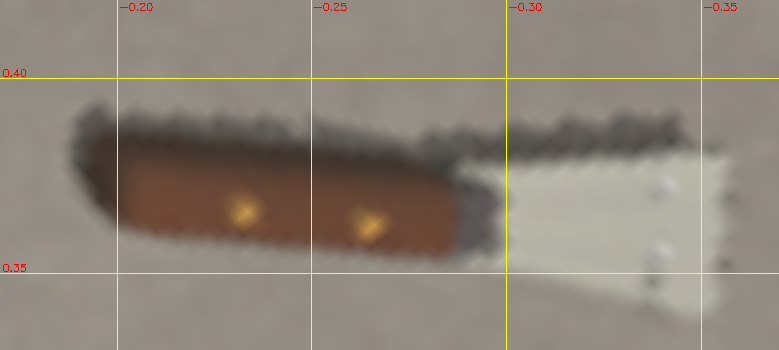

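>>> {"name": "play_rows", "arguments": {
  "series": [
    [0, 0, -6.8, 0.016, -0.015, 0, 0],
    [0, 0, -6.8, 0.016, -0.015, 0, 0],
    [0, 0, -6.8, 0.016, -0.015, 0, 0],
    [0, 0, -6.8, 0.016, -0.015, 0, 0],
    [0, 0, -6.8, 0.016, -0.015, 0, 0]
  ]
}}

```text
time_s: 3.68
eef_pos: [0.5093, 0.0468, 0.0971]
tool_rot: [0.85, 0.526, -0.008, -0.008]
contact_force: [-0.2, 0.6, -0.1]
opening: 0.0273
```

>>> {"name": "play_rows", "arguments": {
  "series": [
    [0, 0, -6.8, 0.016, -0.015, 0, 0],
    [0, 0, -6.8, 0.016, -0.015, 0, 0],
    [0, 0, -6.8, 0.016, -0.015, 0, 0],
    [0, 0, -6.8, 0.016, -0.015, 0, 0],
    [0, 0, -6.8, 0.016, -0.015, 0, 0]
  ]
}}

```text
time_s: 4.1
eef_pos: [0.5879, -0.0336, 0.0885]
tool_rot: [0.971, 0.24, -0.011, -0.01]
contact_force: [0.1, -0.0, -0.8]
opening: 0.0275
```

```bash
python3 -c "
from h import *
st()"
```

```text
t4.10 pos [ 0.5879 -0.0336  0.0885] phi -62.29 z [-0.027  0.015 -1.   ] F [ 0.1 -0.  -0.8] open 0.0275 q [-0.    0.7   0.03  1.77 -0.06  0.7  -1.02]
```

>>> {"name": "play_rows", "arguments": {
  "series": [
    [-0.3, -0.5, -6.5, 0.018, -0.015, 0.001, 0],
    [-0.3, -0.5, -6.5, 0.018, -0.015, 0.001, 0],
    [-0.3, -0.5, -6.5, 0.018, -0.015, 0.001, 0],
    [0, 0, -6.5, 0.015, -0.012, 0.001, 0],
    [0, 0, -2, 0.004, -0.003, 0, 0]
  ]
}}

```text
time_s: 4.52
eef_pos: [0.6607, -0.1025, 0.0821]
tool_rot: [1.0, -0.019, -0.004, 0.002]
contact_force: [0.1, -1.0, -1.7]
opening: 0.028
```

```bash
python3 -c "
from h import *
st();d=grab('scene','scene3.png');ortho(d,.5,.8,-.25,.05,.09,1900,'r3.png')"
```

```text
t4.52 pos [ 0.6607 -0.1025  0.0821] phi -92.16 z [-0.008 -0.004 -1.   ] F [ 0.1 -1.  -1.7] open 0.0280 q [ 0.    0.81  0.19  1.56 -0.19  0.8  -1.34]
```

View pics/r3.png

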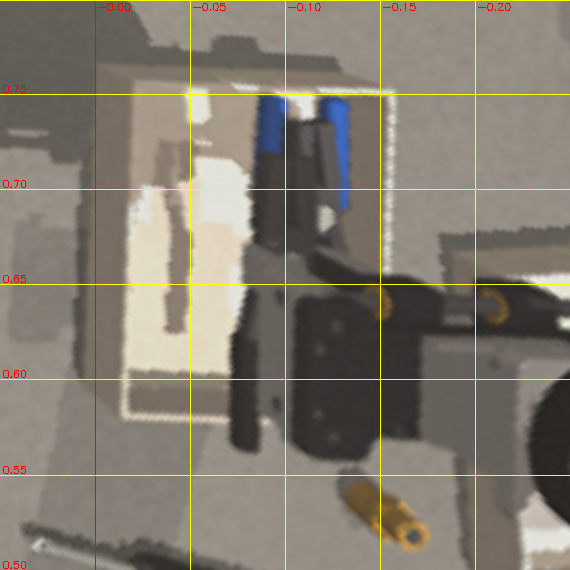

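>>> {"name": "play_rows", "arguments": {
  "series": [
    [0, -0.3, 0.6, 0.001, 0.006, -0.016, 0],
    [0, 0, 0, 0.001, 0, -0.018, 0],
    [0, 0, 0, 0, 0, -0.016, 0],
    [0, 0, 0, 0, 0, -0.008, 0],
    [0, 0, 0, 0, 0, 0, 0]
  ]
}}

```text
time_s: 4.98
eef_pos: [0.657, -0.0957, 0.0137]
tool_rot: [1.0, -0.01, -0.007, 0.004]
contact_force: [0.6, 1.0, -1.0]
opening: 0.0278
```

```bash
python3 -c "
from h import *
st();d=grab('side','side3.png');cv2.imwrite('pics/side3c.png',cv2.resize(d['frame'][180:300,340:500,::-1],None,fx=4,fy=4))"
```

```text
t4.98 pos [ 0.657  -0.0957  0.0137] phi -91.16 z [-0.014 -0.008 -1.   ] F [ 0.6  1.  -1. ] open 0.0278 q [ 0.    0.89  0.17  1.6  -0.19  0.68 -1.33]
```

View pics/side3c.png

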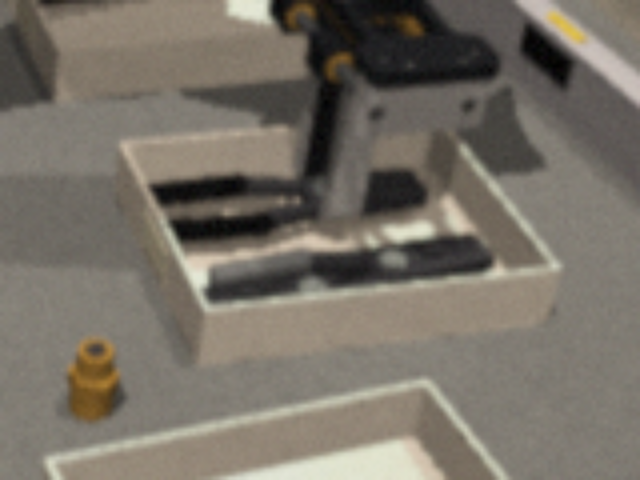

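>>> {"name": "play_rows", "arguments": {
  "series": [
    [0.4, -0.7, 0, 0.006, 0, -0.003, 0],
    [0, 0, 0, 0, 0, -0.002, 0],
    [0, 0, 0, 0, 0, -0.002, 0],
    [0, 0, 0, 0, 0, -0.001, 0],
    [0, 0, 0, 0, 0, 0, 0]
  ]
}}

```text
time_s: 5.45
eef_pos: [0.6651, -0.0958, 0.0079]
tool_rot: [1.0, -0.01, 0.002, 0.0]
contact_force: [-0.4, 0.9, -1.1]
opening: 0.0276
```

```bash
python3 -c "
from h import *
st()"
```

```text
t5.45 pos [ 0.6651 -0.0958  0.0079] phi -91.10 z [ 0.004 -0.001 -1.   ] F [-0.4  0.9 -1.1] open 0.0276 q [ 0.01  0.9   0.16  1.59 -0.2   0.66 -1.32]
```

>>> {"name": "play_rows", "arguments": {
  "series": [
    [0, 0, 0, 0, 0, -0.002, 0],
    [0, 0, 0, 0, 0, -0.001, 0],
    [0, 0, 0, 0, 0, 0, 0],
    [0, 0, 0, 0, 0, 0, 0],
    [0, 0, 0, 0, 0, 0, 0]
  ]
}}

```text
time_s: 5.87
eef_pos: [0.666, -0.0961, 0.0062]
tool_rot: [1.0, -0.01, 0.003, 0.0]
contact_force: [0.0, -0.2, -0.9]
opening: 0.0272
```

```bash
python3 -c "
from h import *
st()"
```

```text
t5.87 pos [ 0.666  -0.0961  0.0062] phi -91.11 z [ 0.006 -0.001 -1.   ] F [ 0.  -0.2 -0.9] open 0.0272 q [ 0.01  0.91  0.16  1.59 -0.2   0.66 -1.32]
```

>>> {"name": "play_rows", "arguments": {
  "series": [
    [0, 0, 0, 0, 0, -0.001, 0],
    [0, 0, 0, 0, 0, -0.001, 0],
    [0, 0, 0, 0, 0, 0, 0],
    [0, 0, 0, 0, 0, 0, 0],
    [0, 0, 0, 0, 0, 0, 0]
  ]
}}

```text
time_s: 6.28
eef_pos: [0.6662, -0.0962, 0.0059]
tool_rot: [1.0, -0.01, 0.003, 0.0]
contact_force: [-0.2, 0.3, -0.6]
opening: 0.0276
```

```bash
python3 -c "
from h import *
st()"
```

```text
t6.28 pos [ 0.6662 -0.0962  0.0059] phi -91.11 z [ 0.006 -0.001 -1.   ] F [-0.2  0.3 -0.6] open 0.0276 q [ 0.01  0.91  0.16  1.59 -0.2   0.65 -1.32]
```

>>> {"name": "play_rows", "arguments": {
  "series": [
    [0, 0, 0, 0, 0, -0.0015, 0],
    [0, 0, 0, 0, 0, 0, 0],
    [0, 0, 0, 0, 0, 0, 45],
    [0, 0, 0, 0, 0, 0, 45],
    [0, 0, 0, 0, 0, 0, 45]
  ]
}}

```text
time_s: 6.7
eef_pos: [0.6671, -0.0963, 0.0056]
tool_rot: [1.0, -0.01, 0.004, 0.0]
contact_force: [0.4, 0.5, -0.3]
opening: 0.0415
```

>>> {"name": "play_rows", "arguments": {
  "series": [
    [0, 0, 0, 0, 0, 0.01, 45],
    [0, 0, 0, 0, 0, 0.03, 45],
    [0, 0, 0, 0, 0, 0.035, 45],
    [0, 0, 0, 0, 0, 0.035, 60],
    [0, 0, 0, 0, 0, 0.02, 100]
  ]
}}

```text
time_s: 7.12
eef_pos: [0.6613, -0.0956, 0.135]
tool_rot: [1.0, -0.01, -0.003, -0.0]
contact_force: [0.7, -0.0, 1.3]
opening: 0.0522
```

```bash
python3 -c "
from h import *
st()"
```

```text
t7.12 pos [ 0.6613 -0.0956  0.135 ] phi -91.13 z [-0.005  0.    -1.   ] F [ 0.7 -0.   1.3] open 0.0522 q [-0.01  0.74  0.2   1.53 -0.17  0.9  -1.35]
```

>>> {"name": "play_rows", "arguments": {
  "series": [
    [0, 0, 7, -0.018, -0.001, 0.008, 100],
    [0, 0, 7, -0.018, -0.001, 0.008, 100],
    [0, 0, 7, -0.018, -0.001, 0.008, 100],
    [0, 0, 7, -0.018, -0.001, 0.008, 100],
    [0, 0, 7, -0.018, -0.001, 0.008, 100]
  ]
}}

```text
time_s: 7.53
eef_pos: [0.576, -0.1006, 0.1857]
tool_rot: [0.954, 0.299, 0.006, 0.002]
contact_force: [0.2, -0.0, -0.4]
opening: 0.0856
```

>>> {"name": "play_rows", "arguments": {
  "series": [
    [0, 0, 7, -0.018, -0.001, 0.005, 100],
    [0, 0, 7, -0.018, -0.001, 0.005, 100],
    [0, 0, 7, -0.018, -0.001, 0.005, 100],
    [0, 0, 7, -0.018, -0.001, 0.002, 100],
    [0, 0, 7, -0.018, -0.001, 0, 100]
  ]
}}

```text
time_s: 7.95
eef_pos: [0.4834, -0.1069, 0.2094]
tool_rot: [0.816, 0.578, 0.01, 0.004]
contact_force: [0.6, 0.1, 0.0]
opening: 0.0942
```

```bash
python3 -c "
from h import *
st();d=grab('scene','scene4.png');d=grab('wrist','wrist4.png');ortho(d,.38,.50,-.18,.02,.011,3900,'r4.png')"
```

```text
t7.95 pos [ 0.4834 -0.1069  0.2094] phi -19.38 z [ 0.02   0.005 -1.   ] F [0.6 0.1 0. ] open 0.0942 q [ 0.28  0.4  -0.16  1.95  0.08  0.78 -0.25]
```

View pics/scene4.png

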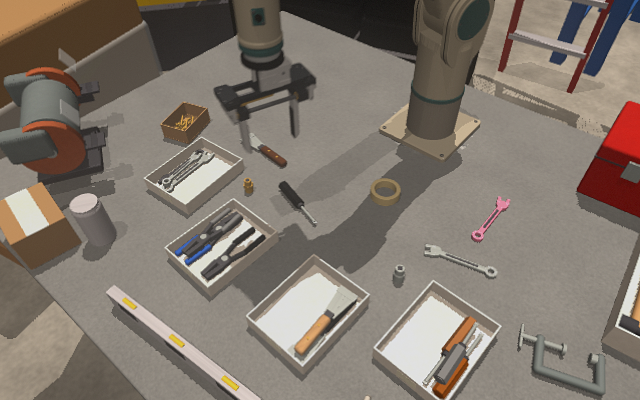

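View pics/r4.png

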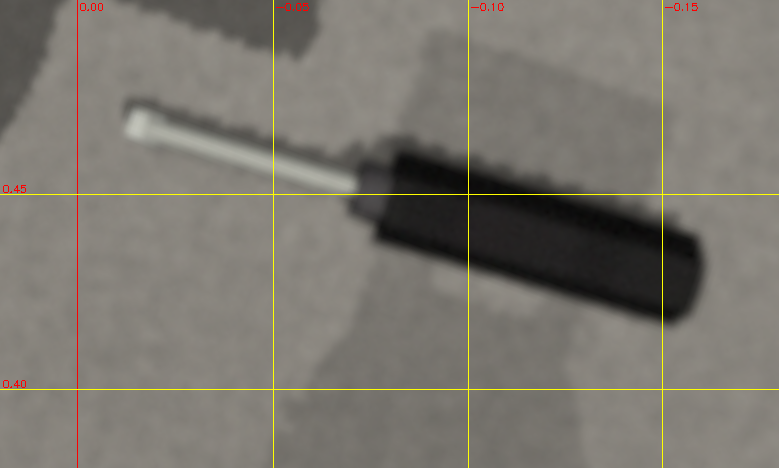

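>>> {"name": "play_rows", "arguments": {
  "series": [
    [0, 0.5, 1, -0.011, -0.0005, -0.036, 100],
    [0, 0.5, 1, -0.011, -0.0005, -0.036, 100],
    [0, 0.3, 1, -0.01, -0.0005, -0.036, 100],
    [0, 0.3, 0.5, -0.008, -0.0005, -0.036, 100],
    [0, 0.2, 0, 0, 0, -0.02, 100]
  ]
}}

```text
time_s: 8.47
eef_pos: [0.4527, -0.1122, 0.0484]
tool_rot: [0.804, 0.594, 0.005, 0.004]
contact_force: [-0.1, 1.0, 1.0]
opening: 0.0942
```

```bash
python3 -c "
from h import *
st()"
```

```text
t8.47 pos [ 0.4527 -0.1122  0.0484] phi -17.10 z [ 0.013  0.    -1.   ] F [-0.1  1.   1. ] open 0.0942 q [ 0.25  0.64 -0.1   2.16  0.17  0.33 -0.28]
```

>>> {"name": "play_rows", "arguments": {
  "series": [
    [0, 0.4, 1, -0.006, 0.001, -0.014, 100],
    [0, 0.3, 0.4, -0.005, 0.001, -0.014, 100],
    [0, 0, 0, 0, 0.001, -0.009, 100],
    [0, 0, 0, 0, 0, -0.004, 80],
    [0, 0, 0, 0, 0, 0, 60]
  ]
}}

```text
time_s: 8.88
eef_pos: [0.4458, -0.1097, 0.0002]
tool_rot: [0.801, 0.598, -0.001, 0.001]
contact_force: [-0.1, -0.6, 13.4]
opening: 0.0839
```

```bash
python3 -c "
from h import *
st()"
```

```text
t8.88 pos [ 4.458e-01 -1.097e-01  2.000e-04] phi -16.49 z [-0.001 -0.003 -1.   ] F [-0.1 -0.6 13.4] open 0.0839 q [ 0.26  0.74 -0.12  2.19  0.38  0.24 -0.48]
```

>>> {"name": "play_rows", "arguments": {
  "series": [
    [0, 0, 0.7, -0.003, 0, 0.004, 40],
    [0, 0, 0, 0, 0, 0, 0],
    [0, 0, 0, 0, 0, 0, 0],
    [0, 0, 0, 0, 0, 0, 0],
    [0, 0, 0, 0, 0, 0, 0]
  ]
}}

```text
time_s: 9.3
eef_pos: [0.4479, -0.1105, 0.0046]
tool_rot: [0.8, 0.601, 0.0, 0.004]
contact_force: [-0.5, 0.5, 0.0]
opening: 0.0507
```

>>> {"name": "play_rows", "arguments": {
  "series": [
    [0, 0, 0, 0, 0, 0, 0],
    [0, 0, 0, 0, 0, 0, 0],
    [0, 0, 0, 0, 0, 0, 0],
    [0, 0, 0, 0, 0, 0, 0],
    [0, 0, 0, 0, 0, 0, 0]
  ]
}}

```text
time_s: 9.72
eef_pos: [0.4478, -0.1105, 0.0048]
tool_rot: [0.8, 0.6, 0.0, 0.004]
contact_force: [-0.2, -0.1, -1.1]
opening: 0.0231
```

```bash
python3 -c "
from h import *
st()"
```

```text
t9.72 pos [ 0.4478 -0.1105  0.0048] phi -16.23 z [ 0.005 -0.006 -1.   ] F [-0.2 -0.1 -1.1] open 0.0231 q [ 0.26  0.73 -0.12  2.18  0.37  0.24 -0.48]
```

>>> {"name": "play_rows", "arguments": {
  "series": [
    [0, 0, 0, 0, 0, 0, 0],
    [0, 0, 0, 0, 0, 0.01, 0],
    [0, 0, 0, 0, 0, 0.03, 0],
    [0, 0, 0, 0, 0, 0.035, 0],
    [0, 0, 0, 0, 0, 0.03, 0]
  ]
}}

```text
time_s: 10.13
eef_pos: [0.4424, -0.1091, 0.1073]
tool_rot: [0.799, 0.601, -0.005, -0.002]
contact_force: [1.6, -0.5, -1.1]
opening: 0.0232
```

```bash
python3 -c "
from h import *
st();d=grab('scene','scene5.png');e=grab('side','side5.png');cv2.imwrite('pics/s5.png',np.hstack([d['frame'][100:300,200:440,::-1],e['frame'][130:330,250:490,::-1]]))"
```

```text
t10.13 pos [ 0.4424 -0.1091  0.1073] phi -16.15 z [-0.01  -0.003 -1.   ] F [ 1.6 -0.5 -1.1] open 0.0232 q [ 0.37  0.53 -0.27  2.13  0.29  0.53 -0.4 ]
```

View pics/s5.png

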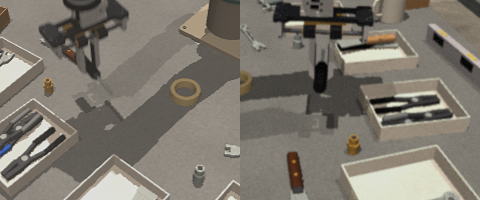

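>>> {"name": "play_rows", "arguments": {
  "series": [
    [0, 0, -7, 0.0065, 0.039, 0.001, 0],
    [0, 0, -7, 0.0065, 0.039, 0.001, 0],
    [0, 0, -7, 0.0065, 0.039, 0.001, 0],
    [0, 0, -7, 0.0065, 0.039, 0.001, 0],
    [0, 0, -7, 0.0065, 0.039, 0.001, 0]
  ]
}}

```text
time_s: 10.65
eef_pos: [0.4761, 0.0747, 0.1127]
tool_rot: [0.946, 0.323, -0.005, 0.003]
contact_force: [0.8, -0.2, -0.4]
opening: 0.0234
```

```bash
python3 -c "
from h import *
st()"
```

```text
t10.65 pos [0.4761 0.0747 0.1127] phi -52.28 z [-0.007 -0.01  -1.   ] F [ 0.8 -0.2 -0.4] open 0.0234 q [-0.18  0.54 -0.06  2.06  0.07  0.55 -1.2 ]
```

>>> {"name": "play_rows", "arguments": {
  "series": [
    [0, 0, -7, 0.0065, 0.039, 0, 0],
    [0, 0, -7, 0.0065, 0.039, 0, 0],
    [0, 0, -7, 0.0065, 0.039, 0, 0],
    [0, 0, -7, 0.0065, 0.039, 0, 0],
    [0, 0, -7, 0.0065, 0.039, 0, 0]
  ]
}}

```text
time_s: 11.07
eef_pos: [0.5062, 0.2771, 0.1072]
tool_rot: [1.0, 0.018, -0.008, 0.005]
contact_force: [1.3, -0.1, -1.5]
opening: 0.0231
```

```bash
python3 -c "
from h import *
st()"
```

```text
t11.07 pos [0.5062 0.2771 0.1072] phi -87.98 z [-0.017 -0.01  -1.   ] F [ 1.3 -0.1 -1.5] open 0.0231 q [-0.64  0.66  0.15  1.8  -0.14  0.71 -1.95]
```

>>> {"name": "play_rows", "arguments": {
  "series": [
    [0.3, -0.5, -2, 0.005, 0.025, -0.01, 0],
    [0.3, -0.4, -1, 0.003, 0.01, -0.015, 0],
    [0, 0, 0, 0, 0, -0.015, 0],
    [0, 0, 0, 0, 0, 0, 0],
    [0, 0, 0, 0, 0, 0, 0]
  ]
}}

```text
time_s: 11.48
eef_pos: [0.5108, 0.3283, 0.0591]
tool_rot: [1.0, -0.004, -0.0, -0.001]
contact_force: [0.0, -0.5, 0.0]
opening: 0.023
```

```bash
python3 -c "
from h import *
st();d=grab('scene','scene6.png');cv2.imwrite('pics/s6.png',cv2.resize(d['frame'][230:400,340:560,::-1],None,fx=3,fy=3))"
```

```text
t11.48 pos [0.5108 0.3283 0.0591] phi -90.40 z [-0.     0.003 -1.   ] F [ 0.  -0.5  0. ] open 0.0230 q [-0.71  0.76  0.15  1.77 -0.17  0.63 -2.04]
```

View pics/s6.png

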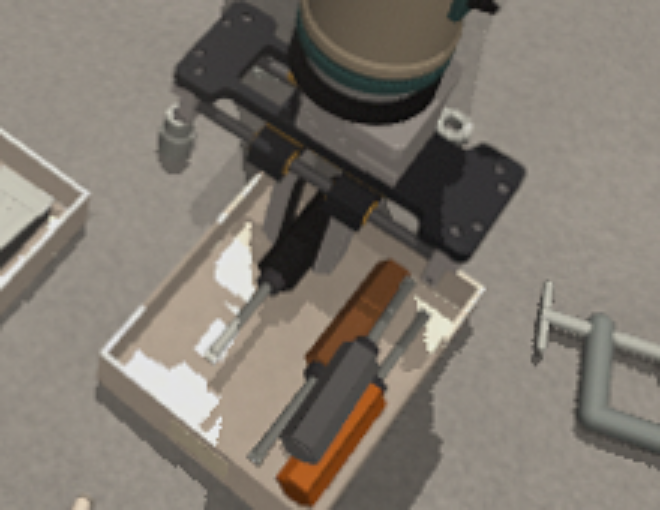

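>>> {"name": "play_rows", "arguments": {
  "series": [
    [0, 0, -1.4, 0.003, -0.007, -0.01, 0],
    [0, 0, 0, 0, -0.001, -0.013, 0],
    [0, 0, 0, 0, 0, -0.012, 0],
    [0, 0, 0, 0, 0, -0.004, 0],
    [0, 0, 0, 0, 0, 0, 0]
  ]
}}

```text
time_s: 11.95
eef_pos: [0.5169, 0.3135, 0.0193]
tool_rot: [1.0, -0.022, 0.001, -0.0]
contact_force: [1.0, 0.4, -0.4]
opening: 0.0231
```

```bash
python3 -c "
from h import *
st()"
```

```text
t11.95 pos [0.5169 0.3135 0.0193] phi -92.47 z [ 0.003  0.    -1.   ] F [ 1.   0.4 -0.4] open 0.0231 q [-0.68  0.82  0.14  1.79 -0.19  0.55 -2.03]
```

>>> {"name": "play_rows", "arguments": {
  "series": [
    [0, 0, 0, -0.002, 0.004, -0.004, 0],
    [0, 0, 0, 0, 0, -0.003, 0],
    [0, 0, 0, 0, 0, -0.002, 0],
    [0, 0, 0, 0, 0, 0, 0],
    [0, 0, 0, 0, 0, 0, 0]
  ]
}}

```text
time_s: 12.37
eef_pos: [0.516, 0.3172, 0.0105]
tool_rot: [1.0, -0.023, 0.002, -0.001]
contact_force: [0.6, -0.4, -0.9]
opening: 0.0236
```

```bash
python3 -c "
from h import *
st()"
```

```text
t12.37 pos [0.516  0.3172 0.0105] phi -92.60 z [ 0.005  0.001 -1.   ] F [ 0.6 -0.4 -0.9] open 0.0236 q [-0.68  0.83  0.14  1.79 -0.2   0.53 -2.04]
```

>>> {"name": "play_rows", "arguments": {
  "series": [
    [0, 0, 0, 0, 0, -0.002, 0],
    [0, 0, 0, 0, 0, -0.001, 0],
    [0, 0, 0, 0, 0, -0.001, 0],
    [0, 0, 0, 0, 0, 0, 0],
    [0, 0, 0, 0, 0, 0, 0]
  ]
}}

```text
time_s: 12.78
eef_pos: [0.5166, 0.318, 0.0083]
tool_rot: [1.0, -0.022, 0.003, -0.001]
contact_force: [0.7, 1.3, -1.3]
opening: 0.0236
```

```bash
python3 -c "
from h import *
st()"
```

```text
t12.78 pos [0.5166 0.318  0.0083] phi -92.57 z [ 0.006  0.003 -1.   ] F [ 0.7  1.3 -1.3] open 0.0236 q [-0.68  0.83  0.13  1.79 -0.2   0.52 -2.04]
```

>>> {"name": "play_rows", "arguments": {
  "series": [
    [0, 0, 0, 0, 0, -0.0015, 0],
    [0, 0, 0, 0, 0, -0.001, 0],
    [0, 0, 0, 0, 0, -0.001, 0],
    [0, 0, 0, 0, 0, 0, 0],
    [0, 0, 0, 0, 0, 0, 0]
  ]
}}

```text
time_s: 13.2
eef_pos: [0.5169, 0.3182, 0.0082]
tool_rot: [1.0, -0.022, 0.003, -0.002]
contact_force: [1.1, -0.6, -1.3]
opening: 0.0236
```

```bash
python3 -c "
from h import *
st();d=grab('scene','scene7.png');cv2.imwrite('pics/s7.png',cv2.resize(d['frame'][230:400,340:560,::-1],None,fx=3,fy=3))"
```

```text
t13.20 pos [0.5169 0.3182 0.0082] phi -92.57 z [ 0.007  0.004 -1.   ] F [ 1.1 -0.6 -1.3] open 0.0236 q [-0.68  0.83  0.13  1.79 -0.2   0.52 -2.03]
```

View pics/s7.png

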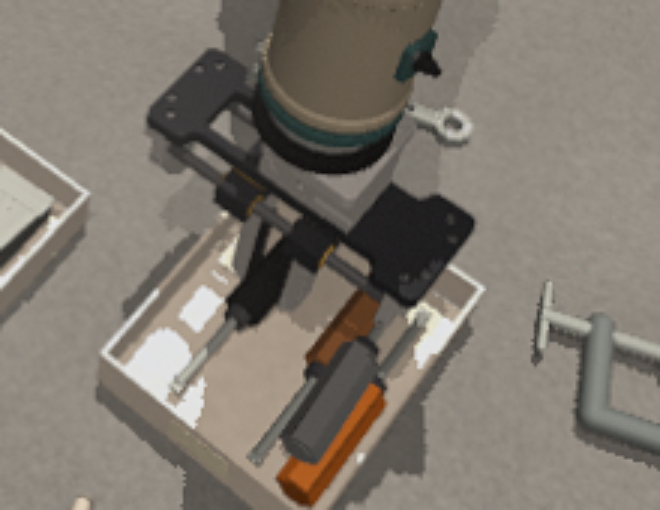

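>>> {"name": "play_rows", "arguments": {
  "series": [
    [0, 0, 0, 0, 0, -0.0025, 0],
    [0, 0, 0, 0, 0, -0.002, 0],
    [0, 0, 0, 0, 0, 0, 0],
    [0, 0, 0, 0, 0, 0, 0],
    [0, 0, 0, 0, 0, 0, 0]
  ]
}}

```text
time_s: 13.67
eef_pos: [0.5177, 0.3186, 0.0085]
tool_rot: [1.0, -0.023, 0.004, -0.003]
contact_force: [-0.8, -0.2, -0.7]
opening: 0.0231
```

```bash
python3 -c "
from h import *
st()"
```

```text
t13.67 pos [0.5177 0.3186 0.0085] phi -92.58 z [ 0.008  0.005 -1.   ] F [-0.8 -0.2 -0.7] open 0.0231 q [-0.68  0.83  0.13  1.79 -0.2   0.52 -2.03]
```

>>> {"name": "play_rows", "arguments": {
  "series": [
    [0, 0, 0, 0, 0, 0, 42],
    [0, 0, 0, 0, 0, 0, 42],
    [0, 0, 0, 0, 0, 0, 42],
    [0, 0, 0, 0, 0, 0, 42],
    [0, 0, 0, 0, 0, 0, 42]
  ]
}}

```text
time_s: 14.08
eef_pos: [0.5174, 0.3186, 0.0068]
tool_rot: [1.0, -0.022, 0.003, -0.002]
contact_force: [-0.0, -0.0, -0.7]
opening: 0.0395
```

>>> {"name": "play_rows", "arguments": {
  "series": [
    [0, 0, 0, 0, 0, 0.01, 42],
    [0, 0, 0, 0, 0, 0.03, 42],
    [0, 0, 0, 0, 0, 0.035, 42],
    [0, 0, 0, 0, 0, 0.04, 60],
    [0, 0, 0, 0, 0, 0.04, 100]
  ]
}}

```text
time_s: 14.5
eef_pos: [0.51, 0.314, 0.1597]
tool_rot: [1.0, -0.023, -0.005, 0.003]
contact_force: [0.9, 0.7, -0.3]
opening: 0.0491
```

```bash
python3 -c "
from h import *
st();d=grab('scene','scene8.png');cv2.imwrite('pics/s8.png',cv2.resize(d['frame'][230:400,340:560,::-1],None,fx=3,fy=3))"
```

```text
t14.50 pos [0.51   0.314  0.1597] phi -92.59 z [-0.01  -0.006 -1.   ] F [ 0.9  0.7 -0.3] open 0.0491 q [-0.72  0.62  0.2   1.71 -0.15  0.84 -2.07]
```

View pics/s8.png

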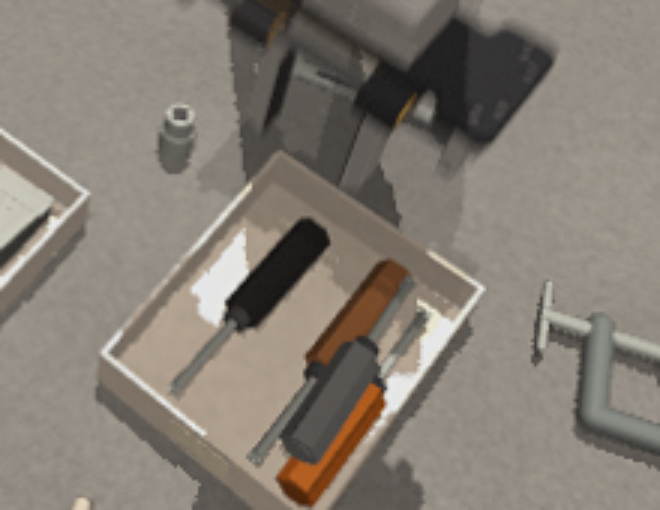

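>>> {"name": "play_rows", "arguments": {
  "series": [
    [0, 0, 7.1, -0.009, -0.003, 0.01, 100],
    [0, 0, 7.1, -0.009, -0.003, 0.01, 100],
    [0, 0, 7.1, -0.009, -0.003, 0.008, 100],
    [0, 0, 7.1, -0.009, -0.003, 0.008, 100],
    [0, 0, 7.1, -0.009, -0.003, 0.005, 100]
  ]
}}

```text
time_s: 14.97
eef_pos: [0.4728, 0.3028, 0.2195]
tool_rot: [0.958, 0.288, 0.008, -0.004]
contact_force: [0.3, -0.7, -0.4]
opening: 0.0867
```

>>> {"name": "play_rows", "arguments": {
  "series": [
    [0, 0, 7.1, -0.009, -0.003, 0.003, 100],
    [0, 0, 7.1, -0.009, -0.003, 0.003, 100],
    [0, 0, 7.1, -0.009, -0.003, 0, 100],
    [0, 0, 7.1, -0.009, -0.003, 0, 100],
    [0, 0, 7.1, -0.009, -0.003, 0, 100]
  ]
}}

```text
time_s: 15.38
eef_pos: [0.4269, 0.287, 0.2312]
tool_rot: [0.823, 0.568, 0.01, -0.007]
contact_force: [1.0, 0.2, 0.7]
opening: 0.0941
```

```bash
python3 -c "
from h import *
st()"
```

```text
t15.38 pos [0.4269 0.287  0.2312] phi -20.76 z [ 0.009  0.023 -1.   ] F [1.  0.2 0.7] open 0.0941 q [-0.53  0.4  -0.15  1.88  0.06  0.85 -1.07]
```

>>> {"name": "play_rows", "arguments": {
  "series": [
    [-0.3, 0.1, 7, -0.013, 0, 0, 100],
    [-0.3, 0.1, 7, -0.013, 0, 0, 100],
    [-0.3, 0.1, 7, -0.013, 0, -0.005, 100],
    [-0.3, 0.1, 7, -0.012, 0, -0.005, 100],
    [0, 0, 3, -0.01, 0, -0.005, 100]
  ]
}}

```text
time_s: 15.8
eef_pos: [0.3652, 0.2851, 0.2198]
tool_rot: [0.635, 0.773, 0.003, -0.001]
contact_force: [-0.8, 0.1, 0.7]
opening: 0.0943
```

```bash
python3 -c "
from h import *
st();d=grab('wrist','wrist9.png');ortho(d,.28,.43,.18,.4,.008,3600,'r9.png')"
```

```text
t15.80 pos [0.3652 0.2851 0.2198] phi 11.19 z [ 0.003  0.006 -1.   ] F [-0.8  0.1  0.7] open 0.0943 q [-0.5   0.35 -0.3   2.    0.14  0.8  -0.68]
```

View pics/r9.png

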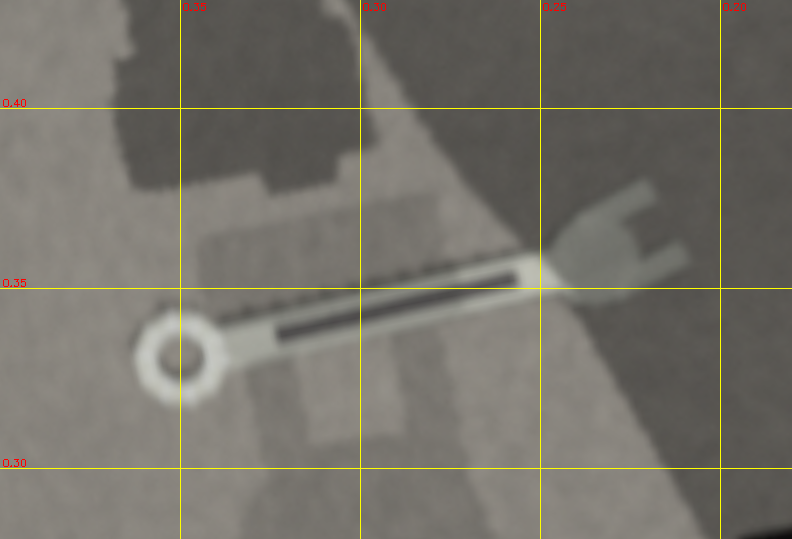

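>>> {"name": "play_rows", "arguments": {
  "series": [
    [0, 0.2, 0.8, -0.005, 0.001, -0.038, 100],
    [0, 0.2, 0.8, -0.005, 0.001, -0.038, 100],
    [0, 0.2, 0.7, -0.005, 0.001, -0.038, 100],
    [0, 0, 0, -0.005, 0.001, -0.038, 100],
    [0, 0, 0, 0, 0, -0.02, 100]
  ]
}}

```text
time_s: 16.27
eef_pos: [0.3494, 0.2927, 0.0497]
tool_rot: [0.622, 0.783, 0.01, -0.002]
contact_force: [-0.2, 0.2, -1.3]
opening: 0.0941
```

```bash
python3 -c "
from h import *
st()"
```

```text
t16.27 pos [0.3494 0.2927 0.0497] phi 13.13 z [ 0.008  0.018 -1.   ] F [-0.2  0.2 -1.3] open 0.0941 q [-0.63  0.63 -0.17  2.19  0.3   0.32 -0.83]
```

>>> {"name": "play_rows", "arguments": {
  "series": [
    [-0.5, 0.2, 0.3, -0.003, -0.003, -0.014, 70],
    [-0.5, 0.2, 0, -0.002, -0.002, -0.012, 60],
    [0, 0, 0, 0, 0, -0.008, 50],
    [0, 0, 0, 0, 0, -0.003, 40],
    [0, 0, 0, 0, 0, 0, 40]
  ]
}}

```text
time_s: 16.68
eef_pos: [0.3455, 0.2855, 0.0071]
tool_rot: [0.623, 0.783, -0.003, 0.002]
contact_force: [0.4, 0.1, 0.2]
opening: 0.0641
```

```bash
python3 -c "
from h import *
st()"
```

```text
t16.68 pos [0.3455 0.2855 0.0071] phi 12.99 z [ 0.    -0.007 -1.   ] F [0.4 0.1 0.2] open 0.0641 q [-0.67  0.72 -0.13  2.21  0.4   0.24 -0.93]
```

>>> {"name": "play_rows", "arguments": {
  "series": [
    [0.2, 0, 0.3, 0, 0.002, -0.004, 20],
    [0, 0, 0, 0, 0, -0.002, 10],
    [0, 0, 0, 0, 0, 0, 10],
    [0, 0, 0, 0, 0, 0, 10],
    [0, 0, 0, 0, 0, 0, 10]
  ]
}}

```text
time_s: 17.1
eef_pos: [0.3496, 0.2885, 0.0027]
tool_rot: [0.623, 0.782, 0.001, 0.003]
contact_force: [0.1, -0.2, -0.1]
opening: 0.0308
```

```bash
python3 -c "
from h import *
st()"
```

```text
t17.10 pos [0.3496 0.2885 0.0027] phi 12.96 z [ 0.006 -0.002 -1.   ] F [ 0.1 -0.2 -0.1] open 0.0308 q [-0.65  0.73 -0.16  2.2   0.51  0.24 -1.04]
```

>>> {"name": "play_rows", "arguments": {
  "series": [
    [0, 0, 0, 0, 0, -0.001, 0],
    [0, 0, 0, 0, 0, 0, 0],
    [0, 0, 0, 0, 0, 0, 0],
    [0, 0, 0, 0, 0, 0, 0],
    [0, 0, 0, 0, 0, 0, 0]
  ],
  "newtons": 45
}}

```text
time_s: 17.52
eef_pos: [0.3505, 0.2888, 0.0027]
tool_rot: [0.623, 0.782, 0.002, 0.004]
contact_force: [-0.4, 0.1, -0.7]
opening: 0.0119
```

>>> {"name": "play_rows", "arguments": {
  "series": [
    [0, 0, 0, 0, 0, 0, 0],
    [0, 0, 0, 0, 0, 0.01, 0],
    [0, 0, 0, 0, 0, 0.03, 0],
    [0, 0, 0, 0, 0, 0.035, 0],
    [0, 0, 0, 0, 0, 0.03, 0]
  ]
}}

```text
time_s: 17.93
eef_pos: [0.3459, 0.2853, 0.1055]
tool_rot: [0.622, 0.783, -0.005, 0.003]
contact_force: [1.0, 1.1, -0.9]
opening: 0.0123
```

```bash
python3 -c "
from h import *
st();d=grab('scene','scene10.png');cv2.imwrite('pics/s10.png',cv2.resize(d['frame'][150:350,380:580,::-1],None,fx=3,fy=3))"
```

```text
t17.93 pos [0.3459 0.2853 0.1055] phi 13.03 z [-0.003 -0.012 -1.   ] F [ 1.   1.1 -0.9] open 0.0123 q [-0.49  0.54 -0.38  2.14  0.39  0.53 -0.94]
```

View pics/s10.png

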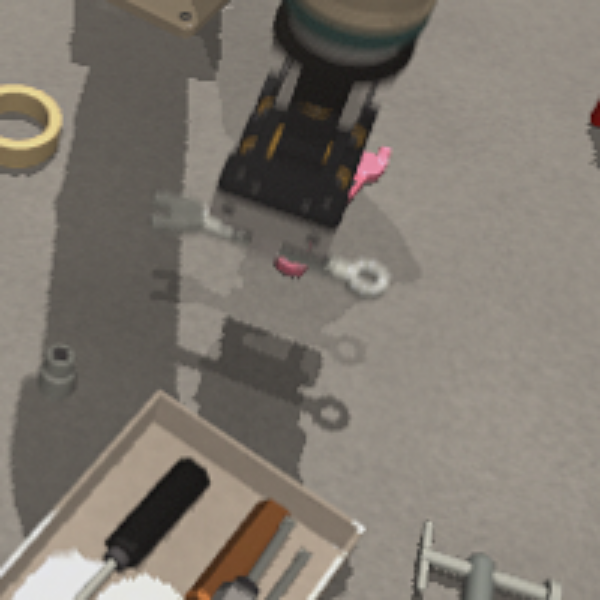

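>>> {"name": "play_rows", "arguments": {
  "series": [
    [0, 0, -6.6, 0.018, -0.036, 0.003, 0],
    [0, 0, -6.6, 0.018, -0.036, 0.003, 0],
    [0, 0, -6.6, 0.018, -0.036, 0.003, 0],
    [0, 0, -6.6, 0.018, -0.036, 0.003, 0],
    [0, 0, -6.6, 0.018, -0.036, 0.003, 0]
  ]
}}

```text
time_s: 18.4
eef_pos: [0.4391, 0.114, 0.1295]
tool_rot: [0.82, 0.573, 0.006, 0.002]
contact_force: [1.8, 0.7, -0.6]
opening: 0.012
```

>>> {"name": "play_rows", "arguments": {
  "series": [
    [0, 0, -6.6, 0.015, -0.038, 0.001, 0],
    [0, 0, -6.6, 0.015, -0.038, 0.001, 0],
    [0, 0, -6.6, 0.013, -0.039, 0.001, 0],
    [0, 0, -6.6, 0.013, -0.039, 0.001, 0],
    [0, 0, -6.6, 0.013, -0.039, 0.001, 0]
  ]
}}

```text
time_s: 18.82
eef_pos: [0.5088, -0.0826, 0.1348]
tool_rot: [0.953, 0.303, 0.007, 0.005]
contact_force: [0.9, -0.8, 0.2]
opening: 0.0121
```

```bash
python3 -c "
from h import *
st()"
```

```text
t18.82 pos [ 0.5088 -0.0826  0.1348] phi -54.78 z [ 0.016 -0.005 -1.   ] F [ 0.9 -0.8  0.2] open 0.0121 q [ 0.19  0.53 -0.12  1.98  0.11  0.62 -0.96]
```

>>> {"name": "play_rows", "arguments": {
  "series": [
    [0.1, 0.3, -6, 0.006, -0.038, -0.003, 0],
    [0.1, 0.3, -6, 0.006, -0.038, -0.003, 0],
    [0, 0.3, -6, 0.006, -0.038, -0.003, 0],
    [0, 0, -6, 0.006, -0.038, -0.003, 0],
    [0, 0, -5, 0.004, -0.038, -0.003, 0]
  ]
}}

```text
time_s: 19.23
eef_pos: [0.5384, -0.2827, 0.119]
tool_rot: [0.999, 0.041, -0.0, 0.003]
contact_force: [0.8, 0.6, -0.8]
opening: 0.0123
```

```bash
python3 -c "
from h import *
st()"
```

```text
t19.23 pos [ 0.5384 -0.2827  0.119 ] phi -85.31 z [ 0.    -0.006 -1.   ] F [ 0.8  0.6 -0.8] open 0.0123 q [ 0.42  0.67  0.02  1.73 -0.01  0.74 -1.04]
```

>>> {"name": "play_rows", "arguments": {
  "series": [
    [0.1, 0, 0, 0, -0.018, -0.012, 0],
    [0, 0, 0, 0, -0.005, -0.016, 0],
    [0, 0, 0, 0, 0, -0.016, 0],
    [0, 0, 0, 0, 0, -0.008, 0],
    [0, 0, 0, 0, 0, 0, 0]
  ]
}}

```text
time_s: 19.65
eef_pos: [0.5349, -0.3228, 0.0628]
tool_rot: [1.0, 0.03, -0.001, 0.007]
contact_force: [-0.3, 0.8, 1.0]
opening: 0.0121
```

```bash
python3 -c "
from h import *
st();d=grab('side','side11.png');cv2.imwrite('pics/s11.png',cv2.resize(d['frame'][230:390,300:500,::-1],None,fx=3.5,fy=3.5))"
```

```text
t19.65 pos [ 0.5349 -0.3228  0.0628] phi -86.53 z [-0.001 -0.015 -1.   ] F [-0.3  0.8  1. ] open 0.0121 q [ 0.47  0.76  0.02  1.72 -0.01  0.65 -1.01]
```

View pics/s11.png

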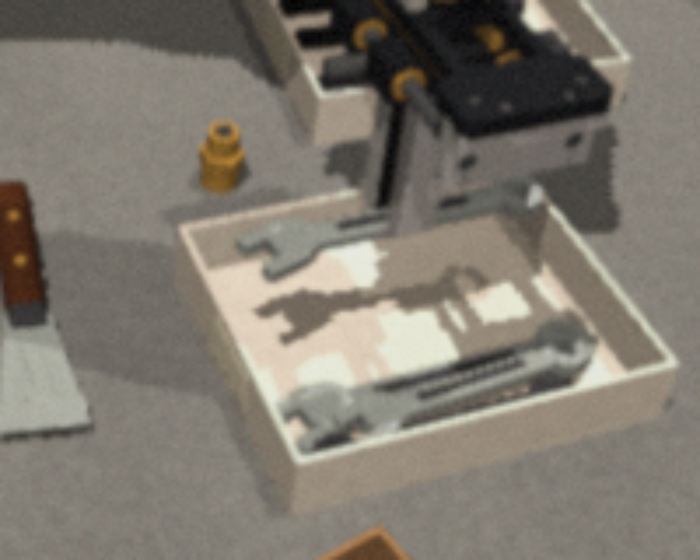

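>>> {"name": "play_rows", "arguments": {
  "series": [
    [0.4, 0, 0, 0.003, 0.005, -0.01, 0],
    [0.3, 0, 0, 0.002, 0.001, -0.013, 0],
    [0, 0, 0, 0, 0, -0.012, 0],
    [0, 0, 0, 0, 0, -0.008, 0],
    [0, 0, 0, 0, 0, 0, 0]
  ]
}}

```text
time_s: 20.12
eef_pos: [0.5435, -0.313, 0.0187]
tool_rot: [0.999, 0.033, 0.002, 0.001]
contact_force: [-0.6, -0.4, -1.0]
opening: 0.0119
```

```bash
python3 -c "
from h import *
st()"
```

```text
t20.12 pos [ 0.5435 -0.313   0.0187] phi -86.24 z [ 0.004 -0.001 -1.   ] F [-0.6 -0.4 -1. ] open 0.0119 q [ 0.47  0.83  0.01  1.72 -0.02  0.58 -1.01]
```

>>> {"name": "play_rows", "arguments": {
  "series": [
    [0, 0, 0, -0.003, -0.001, -0.004, 0],
    [0, 0, 0, 0, 0, -0.003, 0],
    [0, 0, 0, 0, 0, -0.002, 0],
    [0, 0, 0, 0, 0, 0, 0],
    [0, 0, 0, 0, 0, 0, 0]
  ]
}}

```text
time_s: 20.53
eef_pos: [0.5401, -0.3138, 0.0085]
tool_rot: [0.999, 0.033, 0.002, 0.001]
contact_force: [1.0, 0.2, -0.5]
opening: 0.0123
```

>>> {"name": "play_rows", "arguments": {
  "series": [
    [0, 0, 0, 0, 0, -0.002, 0],
    [0, 0, 0, 0, 0, -0.001, 0],
    [0, 0, 0, 0, 0, -0.001, 0],
    [0, 0, 0, 0, 0, 0, 0],
    [0, 0, 0, 0, 0, 0, 0]
  ]
}}

```text
time_s: 20.95
eef_pos: [0.5409, -0.3146, 0.0059]
tool_rot: [0.999, 0.033, 0.003, 0.001]
contact_force: [0.6, 0.3, -0.2]
opening: 0.0121
```

```bash
python3 -c "
from h import *
st()"
```

```text
t20.95 pos [ 0.5409 -0.3146  0.0059] phi -86.23 z [ 0.005 -0.003 -1.   ] F [ 0.6  0.3 -0.2] open 0.0121 q [ 0.48  0.85  0.01  1.73 -0.01  0.55 -1.01]
```

>>> {"name": "play_rows", "arguments": {
  "series": [
    [0, 0, 0, 0, 0, -0.002, 0],
    [0, 0, 0, 0, 0, -0.001, 0],
    [0, 0, 0, 0, 0, 0, 30],
    [0, 0, 0, 0, 0, 0, 30],
    [0, 0, 0, 0, 0, 0, 30]
  ]
}}

```text
time_s: 21.37
eef_pos: [0.5418, -0.315, 0.0062]
tool_rot: [0.999, 0.033, 0.004, 0.002]
contact_force: [-0.5, 0.4, 0.0]
opening: 0.0271
```

```bash
python3 -c "
from h import *
st()"
```

```text
t21.37 pos [ 0.5418 -0.315   0.0062] phi -86.24 z [ 0.007 -0.004 -1.   ] F [-0.5  0.4  0. ] open 0.0271 q [ 0.48  0.85  0.01  1.73 -0.01  0.55 -1.01]
```

>>> {"name": "play_rows", "arguments": {
  "series": [
    [0, 0, 0, 0, 0, 0.01, 30],
    [0, 0, 0, 0, 0, 0.03, 30],
    [0, 0, 0, 0, 0, 0.035, 30],
    [0, 0, 0, 0, 0, 0.04, 60],
    [0, 0, 0, 0, 0, 0.04, 100]
  ]
}}

```text
time_s: 21.78
eef_pos: [0.5343, -0.3107, 0.1579]
tool_rot: [0.999, 0.033, -0.005, -0.003]
contact_force: [1.1, -0.3, -0.7]
opening: 0.0382
```

```bash
python3 -c "
from h import *
st();d=grab('side','side12.png');cv2.imwrite('pics/s12.png',cv2.resize(d['frame'][230:390,280:500,::-1],None,fx=3.5,fy=3.5))"
```

```text
t21.78 pos [ 0.5343 -0.3107  0.1579] phi -86.21 z [-0.011  0.006 -1.   ] F [ 1.1 -0.3 -0.7] open 0.0382 q [ 0.47  0.64  0.02  1.65 -0.01  0.87 -1.01]
```

View pics/s12.png

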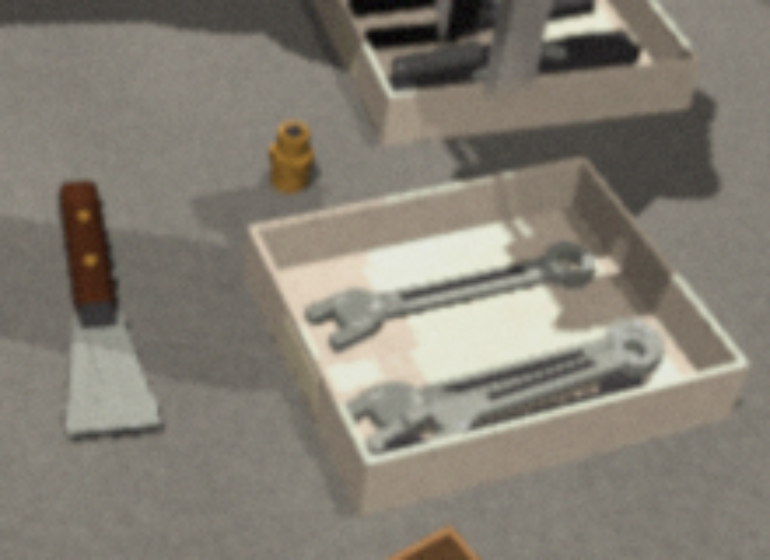

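>>> {"name": "play_rows", "arguments": {
  "series": [
    [0, 0, 7.1, -0.012, 0.004, 0.012, 100],
    [0, 0, 7.1, -0.012, 0.004, 0.01, 100],
    [0, 0, 7.1, -0.012, 0.004, 0.01, 100],
    [0, 0, 7.1, -0.012, 0.004, 0.008, 100],
    [0, 0, 7.1, -0.012, 0.004, 0.005, 100]
  ]
}}

```text
time_s: 22.25
eef_pos: [0.4826, -0.2945, 0.2209]
tool_rot: [0.94, 0.341, 0.007, 0.005]
contact_force: [-0.3, 0.3, 0.8]
opening: 0.0755
```

>>> {"name": "play_rows", "arguments": {
  "series": [
    [0, 0, 7.1, -0.012, 0.004, 0, 100],
    [0, 0, 7.1, -0.012, 0.004, 0, 100],
    [0, 0, 7.1, -0.012, 0.004, 0, 100],
    [0, 0, 7.1, -0.012, 0.003, 0, 100],
    [0, 0, 7.1, -0.012, 0.003, 0, 100]
  ]
}}

```text
time_s: 22.67
eef_pos: [0.4209, -0.2764, 0.2254]
tool_rot: [0.79, 0.613, 0.01, 0.006]
contact_force: [0.1, 0.4, 0.1]
opening: 0.0941
```

```bash
python3 -c "
from h import *
st()"
```

```text
t22.67 pos [ 0.4209 -0.2764  0.2254] phi -14.33 z [ 0.023  0.003 -1.   ] F [0.1 0.4 0.1] open 0.0941 q [ 0.79  0.4  -0.35  1.9   0.16  0.85  0.11]
```

>>> {"name": "play_rows", "arguments": {
  "series": [
    [0, 0.3, 4.5, -0.013, 0.002, 0, 100],
    [0, 0.3, 3, -0.013, 0.002, -0.003, 100],
    [0, 0.3, 1, -0.012, 0.002, -0.003, 100],
    [0, 0.2, 0, -0.01, 0.002, 0, 100],
    [0, 0, 0, 0, 0, 0, 100]
  ]
}}

```text
time_s: 23.08
eef_pos: [0.3677, -0.2683, 0.2211]
tool_rot: [0.739, 0.674, 0.002, -0.0]
contact_force: [-1.5, 0.0, -0.5]
opening: 0.094
```

```bash
python3 -c "
from h import *
st();d=grab('wrist','wrist13.png');ortho(d,.3,.44,-.37,-.17,.016,3900,'r13.png')"
```

```text
t23.08 pos [ 0.3677 -0.2683  0.2211] phi -5.23 z [ 0.002  0.003 -1.   ] F [-1.5  0.  -0.5] open 0.0940 q [ 0.87  0.35 -0.39  2.01  0.18  0.81  0.28]
```

View pics/r13.png

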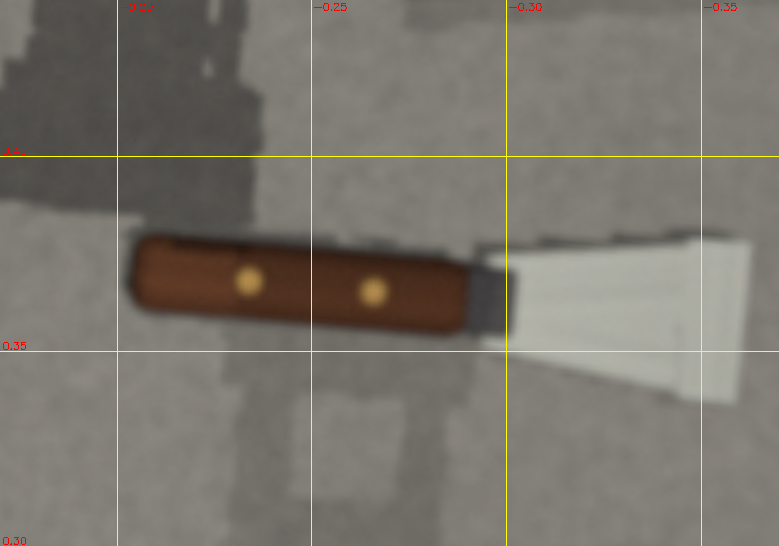

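>>> {"name": "play_rows", "arguments": {
  "series": [
    [0, 0, 0.3, -0.002, 0.001, -0.038, 100],
    [0, 0, 0, -0.002, 0.001, -0.038, 100],
    [0, 0, 0, -0.002, 0.001, -0.038, 100],
    [0, 0, 0, -0.002, 0.001, -0.038, 100],
    [0, 0, 0, 0, 0, -0.02, 100]
  ]
}}

```text
time_s: 23.55
eef_pos: [0.3724, -0.2702, 0.0512]
tool_rot: [0.738, 0.674, 0.006, 0.014]
contact_force: [0.3, -0.0, -0.2]
opening: 0.0939
```

```bash
python3 -c "
from h import *
st()"
```

```text
t23.55 pos [ 0.3724 -0.2702  0.0512] phi -5.15 z [ 0.029 -0.012 -1.   ] F [ 0.3 -0.  -0.2] open 0.0939 q [ 0.72  0.63 -0.21  2.19  0.39  0.32  0.09]
```

>>> {"name": "play_rows", "arguments": {
  "series": [
    [0.3, 0.8, 0.3, -0.005, 0.004, -0.013, 70],
    [0.3, 0.5, 0, -0.003, 0.003, -0.012, 60],
    [0, 0.2, 0, 0, 0, -0.008, 50],
    [0, 0, 0, 0, 0, -0.003, 45],
    [0, 0, 0, 0, 0, 0, 45]
  ]
}}

```text
time_s: 23.97
eef_pos: [0.3676, -0.2624, 0.0083]
tool_rot: [0.736, 0.677, -0.0, -0.0]
contact_force: [-0.3, -0.7, 0.2]
opening: 0.0644
```

```bash
python3 -c "
from h import *
st()"
```

```text
t23.97 pos [ 0.3676 -0.2624  0.0083] phi -4.79 z [-0. -0. -1.] F [-0.3 -0.7  0.2] open 0.0644 q [ 0.67  0.72 -0.16  2.2   0.45  0.25  0.02]
```

>>> {"name": "play_rows", "arguments": {
  "series": [
    [0, 0, 0, -0.002, 0, -0.004, 30],
    [0, 0, 0, 0, 0, -0.001, 20],
    [0, 0, 0, 0, 0, 0, 0],
    [0, 0, 0, 0, 0, 0, 0],
    [0, 0, 0, 0, 0, 0, 0]
  ],
  "newtons": 40
}}

```text
time_s: 24.38
eef_pos: [0.3697, -0.2647, 0.0059]
tool_rot: [0.736, 0.677, 0.001, 0.004]
contact_force: [-0.4, -1.0, 0.5]
opening: 0.0305
```

>>> {"name": "play_rows", "arguments": {
  "series": [
    [0, 0, 0, 0, 0, 0, 0],
    [0, 0, 0, 0, 0, 0, 0],
    [0, 0, 0, 0, 0, 0, 0],
    [0, 0, 0, 0, 0, 0, 0],
    [0, 0, 0, 0, 0, 0, 0]
  ]
}}

```text
time_s: 24.8
eef_pos: [0.3704, -0.2654, 0.0071]
tool_rot: [0.736, 0.676, 0.001, 0.005]
contact_force: [0.2, -0.0, -1.6]
opening: 0.0207
```

```bash
python3 -c "
from h import *
st()"
```

```text
t24.80 pos [ 0.3704 -0.2654  0.0071] phi -4.87 z [ 0.009 -0.006 -1.   ] F [ 0.2 -0.  -1.6] open 0.0207 q [ 0.68  0.72 -0.18  2.2   0.51  0.24 -0.03]
```

>>> {"name": "play_rows", "arguments": {
  "series": [
    [0, 0, 0, 0, 0, 0.005, 0],
    [0, 0, 0, 0, 0, 0.015, 0],
    [0, 0, 0, 0, 0, 0.03, 0],
    [0, 0, 0, 0, 0, 0.035, 0],
    [0, 0, 0, 0, 0, 0.03, 0]
  ]
}}

```text
time_s: 25.22
eef_pos: [0.3656, -0.2616, 0.1215]
tool_rot: [0.735, 0.678, -0.001, -0.002]
contact_force: [1.4, -1.5, -0.5]
opening: 0.0205
```

```bash
python3 -c "
from h import *
st();d=grab('side','side14.png');cv2.imwrite('pics/s14.png',cv2.resize(d['frame'][180:390,250:500,::-1],None,fx=2.8,fy=2.8))"
```

```text
t25.22 pos [ 0.3656 -0.2616  0.1215] phi -4.70 z [-0.004  0.002 -1.   ] F [ 1.4 -1.5 -0.5] open 0.0205 q [ 0.84  0.51 -0.4   2.13  0.36  0.57  0.1 ]
```

View pics/s14.png

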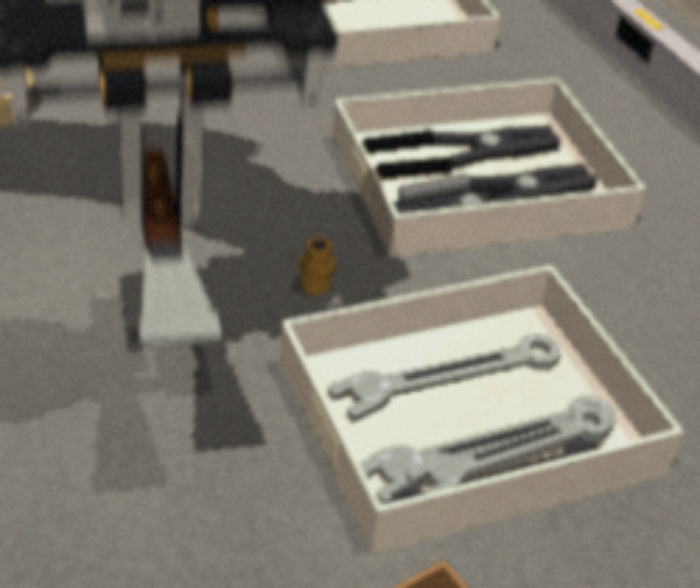

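>>> {"name": "play_rows", "arguments": {
  "series": [
    [0, 0, 6.8, 0.019, 0.026, 0, 0],
    [0, 0, 6.8, 0.019, 0.026, 0, 0],
    [0, 0, 6.8, 0.019, 0.026, 0, 0],
    [0, 0, 6.8, 0.019, 0.026, 0, 0],
    [0, 0, 6.8, 0.019, 0.026, 0, 0]
  ]
}}

```text
time_s: 25.68
eef_pos: [0.4625, -0.1382, 0.1312]
tool_rot: [0.503, 0.864, -0.002, 0.007]
contact_force: [0.6, -0.7, 0.4]
opening: 0.0206
```

>>> {"name": "play_rows", "arguments": {
  "series": [
    [0, 0, 6.8, 0.019, 0.026, 0, 0],
    [0, 0, 6.8, 0.019, 0.026, 0, 0],
    [0, 0, 6.8, 0.019, 0.026, 0, 0],
    [0, 0, 6.8, 0.019, 0.026, 0, 0],
    [0, 0, 6.8, 0.019, 0.026, 0, 0]
  ]
}}

```text
time_s: 26.1
eef_pos: [0.5597, -0.0025, 0.1321]
tool_rot: [0.214, 0.977, -0.001, 0.008]
contact_force: [0.2, -0.2, -0.6]
opening: 0.0207
```

```bash
python3 -c "
from h import *
st()"
```

```text
t26.10 pos [ 0.5597 -0.0025  0.1321] phi 65.28 z [ 0.015 -0.005 -1.   ] F [ 0.2 -0.2 -0.6] open 0.0207 q [ 0.4   0.68 -0.71  1.85  0.6   0.82  0.52]
```

>>> {"name": "play_rows", "arguments": {
  "series": [
    [0.1, 0.3, 6.5, 0.015, 0.025, -0.005, 0],
    [0.1, 0.3, 6, 0.015, 0.025, -0.01, 0],
    [0, 0.2, 5, 0.014, 0.022, -0.012, 0],
    [0, 0, 3, 0.01, 0.015, -0.012, 0],
    [0, 0, 0, 0, 0, 0, 0]
  ]
}}

```text
time_s: 26.52
eef_pos: [0.6186, 0.0964, 0.0925]
tool_rot: [0.022, 1.0, 0.004, 0.003]
contact_force: [0.0, 0.3, -0.0]
opening: 0.0206
```

```bash
python3 -c "
from h import *
st();d=grab('side','side15.png');e=grab('scene','scene15.png');cv2.imwrite('pics/s15.png',np.hstack([cv2.resize(d['frame'][110:240,320:460,::-1],None,fx=2.8,fy=2.8),cv2.resize(e['frame'][240:370,240:380,::-1],None,fx=2.8,fy=2.8)]))"
```

```text
t26.52 pos [0.6186 0.0964 0.0925] phi 87.42 z [ 0.005  0.008 -1.   ] F [ 0.   0.3 -0. ] open 0.0206 q [ 0.25  0.84 -0.77  1.68  0.71  0.91  0.72]
```

View pics/s15.png

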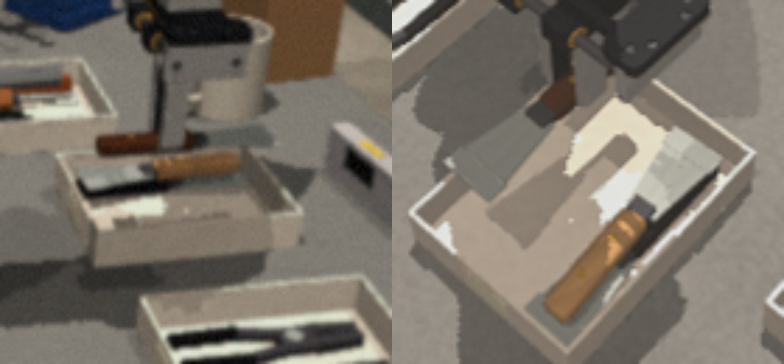

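>>> {"name": "play_rows", "arguments": {
  "series": [
    [-0.2, 0.1, 0.8, 0.003, 0, -0.014, 0],
    [-0.2, 0.1, 0.5, 0.001, 0, -0.018, 0],
    [0, 0, 0, 0, 0, -0.018, 0],
    [0, 0, 0, 0, 0, -0.008, 0],
    [0, 0, 0, 0, 0, 0, 0]
  ]
}}

```text
time_s: 27.03
eef_pos: [0.621, 0.0837, 0.0323]
tool_rot: [0.017, 1.0, -0.005, 0.001]
contact_force: [0.1, 0.2, -0.9]
opening: 0.0204
```

```bash
python3 -c "
from h import *
st()"
```

```text
t27.03 pos [0.621  0.0837 0.0323] phi 88.01 z [ 0.002 -0.01  -1.   ] F [ 0.1  0.2 -0.9] open 0.0204 q [ 0.22  0.92 -0.7   1.7   0.79  0.83  0.68]
```

>>> {"name": "play_rows", "arguments": {
  "series": [
    [0.3, 0, 0.7, 0.001, 0.007, 0, 0],
    [0.2, 0, 0, 0, 0.004, -0.003, 0],
    [0, 0, 0, 0, 0, -0.005, 0],
    [0, 0, 0, 0, 0, -0.003, 0],
    [0, 0, 0, 0, 0, 0, 0]
  ]
}}

```text
time_s: 27.45
eef_pos: [0.6224, 0.0941, 0.0211]
tool_rot: [0.012, 1.0, -0.001, 0.002]
contact_force: [-0.2, -0.6, -1.6]
opening: 0.0205
```

```bash
python3 -c "
from h import *
st()"
```

```text
t27.45 pos [0.6224 0.0941 0.0211] phi 88.66 z [ 0.003 -0.002 -1.   ] F [-0.2 -0.6 -1.6] open 0.0205 q [ 0.21  0.94 -0.7   1.7   0.8   0.81  0.68]
```

>>> {"name": "play_rows", "arguments": {
  "series": [
    [0, 0, 0, 0, 0.001, -0.004, 0],
    [0, 0, 0, 0, 0, -0.003, 0],
    [0, 0, 0, 0, 0, -0.002, 0],
    [0, 0, 0, 0, 0, 0, 0],
    [0, 0, 0, 0, 0, 0, 0]
  ]
}}

```text
time_s: 27.87
eef_pos: [0.6231, 0.0955, 0.0119]
tool_rot: [0.012, 1.0, -0.001, 0.002]
contact_force: [-0.3, -0.4, -0.7]
opening: 0.0204
```

```bash
python3 -c "
from h import *
st();d=grab('side','side16.png');cv2.imwrite('pics/s16.png',cv2.resize(d['frame'][110:240,320:460,::-1],None,fx=4,fy=4))"
```

```text
t27.87 pos [0.6231 0.0955 0.0119] phi 88.66 z [ 0.005 -0.001 -1.   ] F [-0.3 -0.4 -0.7] open 0.0204 q [ 0.2   0.95 -0.69  1.7   0.81  0.8   0.67]
```

View pics/s16.png

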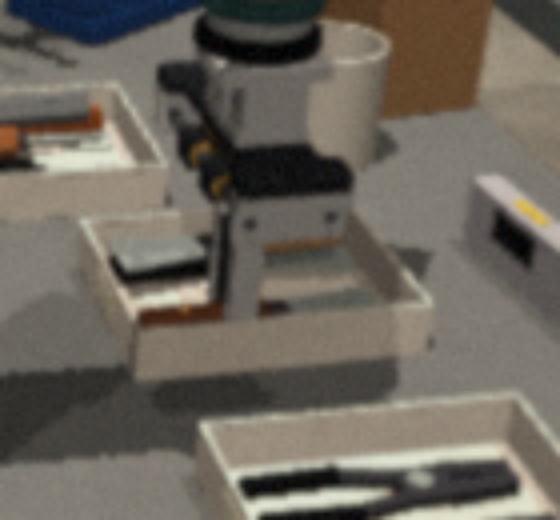

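>>> {"name": "play_rows", "arguments": {
  "series": [
    [0, 0, 0, 0, 0, -0.002, 0],
    [0, 0, 0, 0, 0, -0.001, 0],
    [0, 0, 0, 0, 0, -0.001, 0],
    [0, 0, 0, 0, 0, 0, 0],
    [0, 0, 0, 0, 0, 0, 0]
  ]
}}

```text
time_s: 28.33
eef_pos: [0.6236, 0.0956, 0.0103]
tool_rot: [0.012, 1.0, -0.001, 0.003]
contact_force: [0.5, -0.2, -0.6]
opening: 0.0205
```

>>> {"name": "play_rows", "arguments": {
  "series": [
    [0, 0, 0, 0, 0, -0.002, 0],
    [0, 0, 0, 0, 0, -0.001, 0],
    [0, 0, 0, 0, 0, 0, 0],
    [0, 0, 0, 0, 0, 0, 0],
    [0, 0, 0, 0, 0, 0, 0]
  ]
}}

```text
time_s: 28.75
eef_pos: [0.6241, 0.0957, 0.0098]
tool_rot: [0.012, 1.0, -0.002, 0.004]
contact_force: [1.4, 0.0, -0.1]
opening: 0.0203
```

```bash
python3 -c "
from h import *
st()"
```

```text
t28.75 pos [0.6241 0.0957 0.0098] phi 88.60 z [ 0.008 -0.003 -1.   ] F [ 1.4  0.  -0.1] open 0.0203 q [ 0.2   0.95 -0.68  1.7   0.82  0.79  0.66]
```

Contact reached (expected 0.0101). I'll release and retreat.

>>> {"name": "play_rows", "arguments": {
  "series": [
    [0, 0, 0, 0, 0, 0, 40],
    [0, 0, 0, 0, 0, 0, 40],
    [0, 0, 0, 0, 0, 0, 40],
    [0, 0, 0, 0, 0, 0, 40],
    [0, 0, 0, 0, 0, 0, 40]
  ]
}}

```text
time_s: 29.17
eef_pos: [0.6241, 0.0957, 0.0089]
tool_rot: [0.012, 1.0, -0.001, 0.004]
contact_force: [-0.1, -0.0, 0.0]
opening: 0.0378
```

>>> {"name": "play_rows", "arguments": {
  "series": [
    [0, 0, 0, 0, 0, 0.01, 40],
    [0, 0, 0, 0, 0, 0.03, 40],
    [0, 0, 0, 0, 0, 0.035, 40],
    [0, 0, 0, 0, 0, 0.04, 40],
    [0, 0, 0, 0, 0, 0.04, 40]
  ]
}}

```text
time_s: 29.58
eef_pos: [0.6162, 0.0935, 0.1618]
tool_rot: [0.011, 1.0, -0.003, -0.006]
contact_force: [0.9, 0.2, 0.2]
opening: 0.0376
```

>>> {"name": "play_rows", "arguments": {
  "series": [
    [0, 0, 0, -0.03, 0, 0.02, 40],
    [0, 0, 0, -0.03, 0, 0.01, 40],
    [0, 0, 0, -0.03, 0, 0, 40],
    [0, 0, 0, -0.03, 0, 0, 40],
    [0, 0, 0, 0, 0, 0, 40]
  ]
}}

```text
time_s: 30.0
eef_pos: [0.4977, 0.0974, 0.2068]
tool_rot: [0.011, 1.0, -0.001, 0.005]
contact_force: [-0.5, 0.2, -0.3]
opening: 0.0374
```

```bash
python3 -c "
from h import *
st();d=grab('side','side17.png');e=grab('scene','scene17.png');
ortho(e,.43,.76,-.45,.45,.012,880,'f1.png');ortho(d,.43,.76,-.45,.45,.012,880,'f2.png')
cv2.imwrite('pics/f12.png',np.vstack([cv2.imread('pics/f%d.png'%i) for i in (1,2)]))"
```

```text
t30.00 pos [0.4977 0.0974 0.2068] phi 88.69 z [ 0.01  -0.002 -1.   ] F [-0.5  0.2 -0.3] open 0.0374 q [ 0.36  0.56 -0.91  1.9   0.55  0.95  0.73]
```

View pics/f12.png

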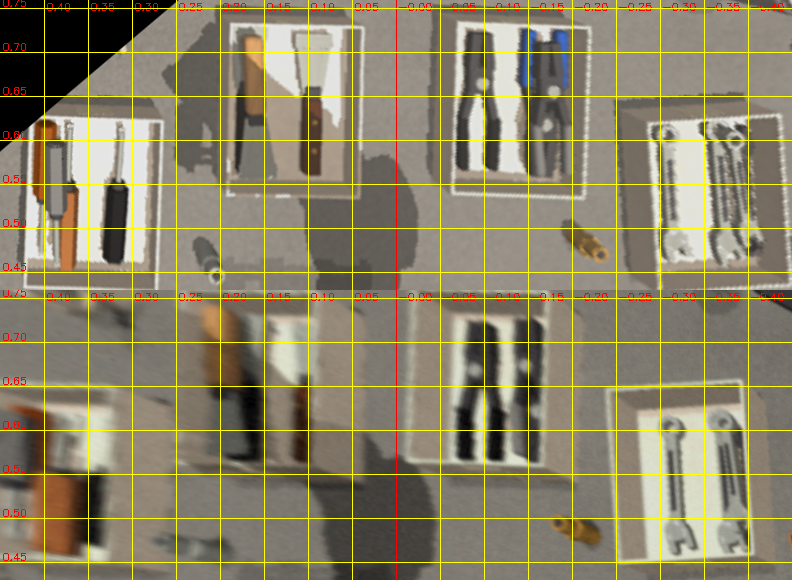

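View pics/scene17.png

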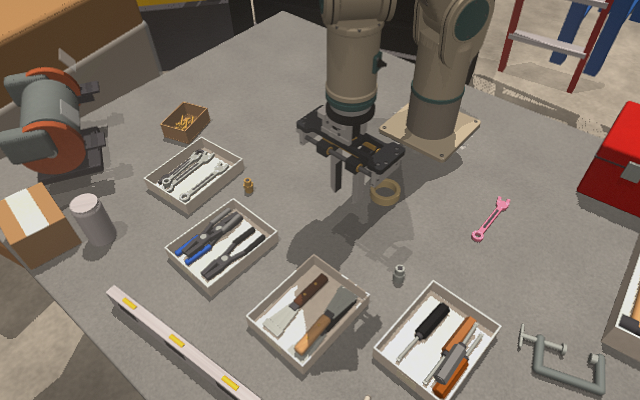

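View pics/side17.png

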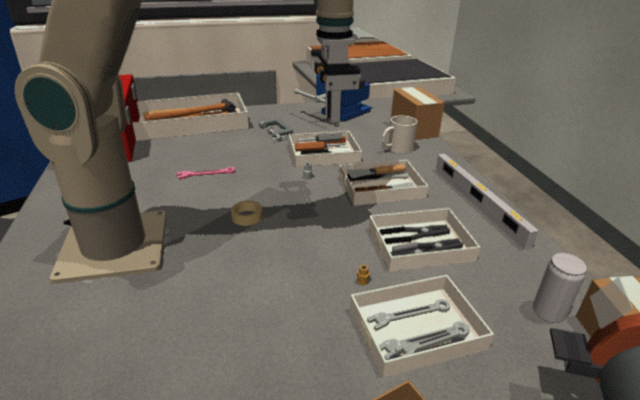

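All four look right. Before handing in, I'll do a quick depth check that each one lies flat.

```bash
python3 - <<'E'
from h import *
C=cloud(load('scene17')).reshape(-1,3)
for n,x,ys in [('pl',(.57,.60,.64,.665,.70,.72),(-.115,-.065)),('sd',(.47,.49,.51,.53,.56,.60),(.305,.335)),('wr',(.48,.50,.53,.56,.60),(-.33,-.295)),('sc',(.57,.59,.61,.63,.66,.70,.72),(.08,.11))]:
    o=[]
    for a in x:
        m=(abs(C[:,0]-a)<.006)&(C[:,1]>ys[0])&(C[:,1]<ys[1]);z=C[m,2]
        o.append(round(float(np.nanpercentile(z,92))*1000,1) if m.sum() else None)
    print(n,o)
E
```

```text
pl [14.9, 15.4, 14.6, 17.0, 15.6, 15.7]
sd [25.1, 26.4, 25.8, 25.5, 16.8, 15.6]
wr [12.6, 11.8, 12.8, 12.1, 11.9]
sc [20.5, 19.9, 19.5, 19.5, 16.3, 13.5, 13.7]
```

```bash
python3 -c "
from h import *
st();print(ticket.finish_job())"
```

```text
t30.10 pos [0.5032 0.0974 0.207 ] phi 88.52 z [ 0.015  0.001 -1.   ] F [ 1.1 -0.5  0.2] open 0.0381 q [ 0.36  0.56 -0.91  1.89  0.55  0.95  0.73]
the job is handed in; nothing more can be done
None
```

All four stray tools (pliers, screwdriver, wrench, scraper) are back in the trays of their own kind. I set each one down on the tray floor and handed the job in at about 30 s of the 112 s.

- **Position:** the last scene and side pictures show each tool in the empty side, lengthwise alongside the stock and inside the walls. The scraper is partly hidden by the tray wall in the side view. Its placing rests on the scene picture and the heights below.
- **Lying flat:** tool tops measured by depth, compared with the expected height, floor included:

| Tool | Measured (mm) | Expected (mm) |
|---|---|---|
| Pliers | 15–17 | 15 |
| Screwdriver handle | about 25–26 | 25 |
| Screwdriver shank | 16–17 | 17 |
| Wrench | about 12 | 11 |
| Scraper handle | about 20 | 19 |

- **Bystanders:** the socket, the brass fitting and the pink wrench stand where they were, judged by eye in the pictures, not measured.
- **One unplanned contact:** the open fingertips pressed on the table at about 27 N before the pliers grasp and 13 N before the screwdriver grasp. Both are below the 40 N limit. I raised the fingers a few millimetres before closing them.

No check failed or disagreed.

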